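# Clamp the lower mould half, seat the upper half on its dowels and hold it pressed

## Task

Close the plaster mould: wind the vise crank clockwise until the jaw has the lower half clamped tight, then lift the upper half off its drying board, without dropping it, and set it, notch over notch, on the two brass dowels of the lower half until the halves meet flush. Finish while still holding it: keep the upper half pressed down on the lower one with a firm push of about 15 N (at least 10 N), and do not knock the cup, the putty knife or the jar about.

Things in the scene. Friction and masses are not known exactly. Their poses are not given: they have to be found in the camera images.
- vise: grey machine vise, fixed, origin at bench level under the clamping place; x along the screw from the crank end (nearest the robot) to the fixed jaw, z up. Fixed jaw face at x = 30 mm, jaws 106 mm wide, tops 112 mm over the bench. Body x = -132 to 72 mm, 100 mm wide, ears to y = +/-84 mm; bearing block at the crank end, 110 mm high. Two parallels carry the lower half, its underside 85 mm up
- crank (a joint): turn of the vise crank (rad), grows clockwise seen from the crank end; 0 = knob straight above the screw axis. Starts at 0 to 3. Jaw moves 8 mm per turn, bears on the mould from about 7.0; the crank comes up hard, fully tight, at about 7.25. Even drag of 0.2 N m (some 4.5 N at the knob); stays where it is left
- knob (a point): centre of the crank's black knob, a cylinder 22 mm across, 40 mm long, axis along the vise's x. At crank angle c it lies at x = -178, y = -45 sin(c), z = 90 + 45 cos(c) mm in the vise frame. It spins freely on its spindle, so a gripper can keep its direction while the crank goes round
- jaw: moving jaw of the vise, between crank and mould, 41 mm thick; origin at bench level below the middle of its clamping face, x as the vise's x. It moves in +x and pushes the lower half against the fixed jaw; its face is then at x = -30 mm in the vise frame
- lower: lower mould half, white plaster 60 (x) by 120 (y) by 40 mm (z), 0.33 to 0.55 kg, origin at its centre (half-way up). Loose at first: the jaw pushes it up to 4 mm in +x and squares it. Two brass dowels at x = 0, y = +34 and -46 mm, 10 mm across, stand 15 mm above its top face (last 6 mm tapered to 5 mm). Notch 16 mm wide, 10 mm deep in its +y end; top face 13 mm above the jaws
- upper: upper mould half, white plaster 60 (x) by 120 (y) by 40 mm (z), 0.28 to 0.47 kg, origin at its centre (half-way up), lying right way up, underside 32 mm over the bench. Dowel holes right through, 12 mm across, at x = 0, y = +34 and -46 mm; pouring hole 26 mm across at y = -5 mm; notch 16 by 10 mm in its +y end. Fully home its origin is 40 mm above that of the lower half, axes alike
- dry_board: fixed plywood drying board 160 by 190 mm and 12 mm thick with two battens (18 mm wide, 20 mm high, along x, at y = +/-44 mm) on which the upper half lies. Origin at bench level under its centre
- mix_cup: bystander: white plaster mixing cup, 90 mm across, 95 mm high, origin under its centre
- putty_knife: bystander: putty knife lying on the bench, wooden handle
- jar: bystander: grey jar with white lid, 72 mm across, 85 mm high, origin under its centre
Not all that is in view belongs to the job. What is shaped like the lower but purple is not meant.

How it is judged:
By the outcome, as a careful person would: the job done as asked, in the order asked, and still so for the second after the job is handed in, while the arm keeps its last pose, push and grip.
It also fails if it takes over 67 s, if anything falls off the work surface, if the arm or the gripper's body presses on something with over 40 N, if the wrist force passes 120 N, or if a joint passes its speed limit or range.

## Robot

A 6-joint arm with a two-finger parallel gripper is mounted at the origin on the work surface. World frame = base frame: x ahead of the robot, y to its left, z up, the work surface at z = 0. Lengths are in mm, angles in rad, forces in N, time in s.
With the tool pointing down it reaches from about 300 to 825 mm from the base axis. Payload 5.4 kg.
Tool frame: the origin (TCP) lies midway between the tips of the shut fingers; the grasp point (between the pads) lies 19 mm behind it (manip.grip_point_offset is the distance from the TCP to the grasp point, in mm); z points along the fingers, y is the direction in which the jaws open and shut (so a half turn about z gives the same grasp; the last joint's range is limited). The gripper opens to 92 mm and grips with 3 to 60 N. Pads are 20 mm wide; open, the fingers measure 128 mm over their backs; the gripper's body (75 mm by 189 mm) begins 69 mm behind the grasp point.
Start: joints at [1.025, 0.158, 1.597, -0, 1.386, -0.21], TCP at [189.486, 542.864, 214.601] pointing down, gripper open.
Joint ranges: [-2.91, 2.91], [-0.94, 2.29], [0.18, 2.7], [-1.29, 4.43], [0.17, 2.64], [-3, 3]. Speed limits (rad/s): [2.57, 2.57, 3.14, 3.14, 3.14, 3.14].

## Interface

Orientations are given as a unit quaternion [x, y, z, w].
In Python, from cell import manip gives the robot as it stands.
- The arm moves only by the tool drive_tool, never from a script. Its argument "rows" is a list of rows, each a list of 4 numbers: the shift along the tool's x, y, z in mm, then the turn about the tool's z in degrees. In form: [[x, y, z, yaw], ...]. A call has 1 to 20 rows; each row shifts and turns the pose as measured when the row begins, along the tool's axes as they then stand; what a row does not reach is not made up. A row lasts 1/10 s, in which the tool goes at most 50 mm and 8.59 degrees, less where a joint would pass 70% of its speed; a pose out of reach is approached as far as the arm can. A call with a gripper value outside its range is refused whole. "fingers" is the opening, from 0 (shut) to 1 (fully open), set as the call begins (left out, the last holds). The fingers move at their own pace and stop on an object; "force" is the grip in N (left out, the last holds). Time passes only in rows, so rows that do not move let the fingers close. It gives the time, the measured TCP pose, the force and the opening at its end, in the units of the state.
- manip.observe(): the state, without advancing time (a new reading comes with each control period).
- manip.snapshot(name): name is "side" or "top" or "wrist"; returns the picture (400x640x3 uint8, red, green, blue); there is no depth.
- manip.camera_info(name): a dict with "camera_matrix" (3x3 intrinsics, pixels), "cam_to_world" (4x4, takes a point from camera to world coordinates). Camera axes: x right, y down, z forward; pixel columns grow to the right and rows downward; lengths in mm; the calibration is good to about 2 mm. A picture is of the moment at which its call begins: read the wrist's pose just before it. camera_info takes no time and is no camera call; for the wrist camera it gives the pose at the moment of the call.
- manip.hand_in(): hands the job in, once; it reports no verdict.
Trained networks look in the newest picture that a camera, given by its name, has taken for a name from the list of things; names that differ only in an ending like _2 or _b are one class to them, and where a whole thing is asked for, a point or a joint stands for the part that bears it (a point fixed in the world has none). Each returns a list of dicts, best first, with "p" (0 to 1); they miss things now and then, are a little off and sometimes report something else, mostly with a low value. They report only what shows in the picture. A call takes as long as a camera call. They do not tell look-alikes from the thing itself.
- manip.outline_of(query, camera): "region" (400x640 bool, what is visible of it).
- manip.spot_point(query, camera): "centre" ([x, y, z] in mm, in world coordinates, good to about 4 mm: a listed point, or the origin of a listed thing).
The state is a dict: "time": time; "qpos": joint angles; "dq": joint speeds; "tau": joint torques, N m; "ee_pos": TCP position; "ee_rot": TCP orientation; "wrist_force": force on the tool from outside, world axes, zero at the start; "torque": the same for the moment, N m; "finger_gap": opening from 0.0 (shut) to 1.0 (fully open).
Only numpy, scipy, OpenCV 4.12 (cv2) and the standard library are available. Lean on these libraries where they do the work, as an engineer would, in place of code of your own. Each camera call takes 0.05 s, during which the arm holds its last target.

## Working session

There is one attempt and no reset: what is moved stays moved. The work goes in short steps, Python scripts to look and compute and a tool call to move; the robot and the scene stay as the last step left them, time stands still between calls to the robot, and variables do not carry over. Pictures are saved under pics/ and viewed, and the job is handed in when it is done.

Besides the shell and the picture viewer there is one more tool, called as a command line: name --pt "numbers of a row" for each row, then --argument value for the rest. drive_tool: Moves the arm, as the interface text tells. Its arguments: {"type":"object","properties":{"rows":{"type":"array","items":{"type":"array","items":{"type":"number"}}},"fingers":{"type":"number"},"force":{"type":"number"}},"required":["rows"]}

```bash
ls; mkdir -p pics; cat > h.py <<'E'
import numpy as np, cv2
from cell import manip
def snap(cam,name):
    im=manip.snapshot(cam); cv2.imwrite(f'pics/{name}.png',im[:,:,::-1]); return im
def proj(cam,P,ci=None):
    ci=ci or manip.camera_info(cam); K=np.array(ci['camera_matrix']);T=np.linalg.inv(np.array(ci['cam_to_world']))
    P=np.atleast_2d(P); c=P@T[:3,:3].T+T[:3,3]; u=c@K.T; return u[:,:2]/u[:,2:]
def back(cam,uv,z,ci=None):
    ci=ci or manip.camera_info(cam); K=np.array(ci['camera_matrix']);T=np.array(ci['cam_to_world'])
    uv=np.atleast_2d(uv).astype(float); d=np.c_[uv,np.ones(len(uv))]@np.linalg.inv(K).T@T[:3,:3].T
    o=T[:3,3]; return o+d*((z-o[2])/d[:,2:])
E
python3 - <<'E'
from h import *
np.set_printoptions(precision=2,suppress=True)
s=manip.observe(); print(s)
for c in ['top','side','wrist']:
    snap(c,c+'0'); ci=manip.camera_info(c); print(c,np.array(ci['cam_to_world']),np.array(ci['camera_matrix']))
E
```

```text
pics
{'time': 0.0, 'qpos': array([ 1.02,  0.16,  1.6 , -0.  ,  1.39, -0.21]), 'dq': array([ 0.,  0., -0.,  0., -0., -0.]), 'tau': array([  0.  , -38.56, -32.21,   0.07,   0.04,  -0.  ]), 'ee_pos': array([189.16, 542.32, 213.62]), 'ee_rot': array([ 0.17,  0.99, -0.  , -0.  ]), 'wrist_force': array([ 0.11,  0.53, -0.17]), 'torque': array([-0.01, -0.01,  0.01]), 'finger_gap': 1.001464610633763}
top [[   0.02   -0.99    0.16  313.79]
 [  -1.     -0.02   -0.     42.34]
 [   0.01   -0.16   -0.99 1529.69]
 [   0.      0.      0.      1.  ]] [[497.6    0.   323.82]
 [  0.   497.6  203.77]
 [  0.     0.     1.  ]]
side [[ -1.    -0.06   0.06 455.96]
 [ -0.08   0.79  -0.61 728.56]
 [ -0.02  -0.61  -0.79 968.66]
 [  0.     0.     0.     1.  ]] [[422.43   0.   322.6 ]
 [  0.   422.43 200.74]
 [  0.     0.     1.  ]]
wrist [[  0.33   0.91   0.24 123.43]
 [  0.94  -0.32  -0.08 566.  ]
 [ -0.     0.25  -0.97 383.04]
 [  0.     0.     0.     1.  ]] [[318.48   0.   317.92]
 [  0.   318.48 195.42]
 [  0.     0.     1.  ]]
```

View pics/top0.png

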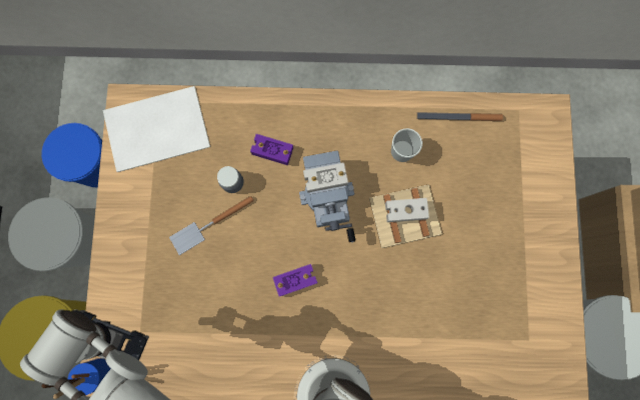

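View pics/side0.png

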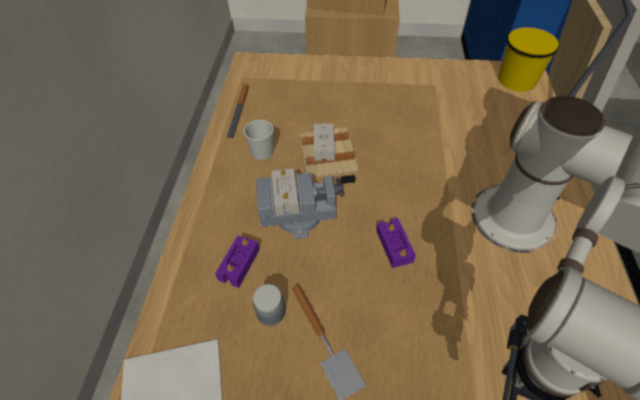

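View pics/wrist0.png

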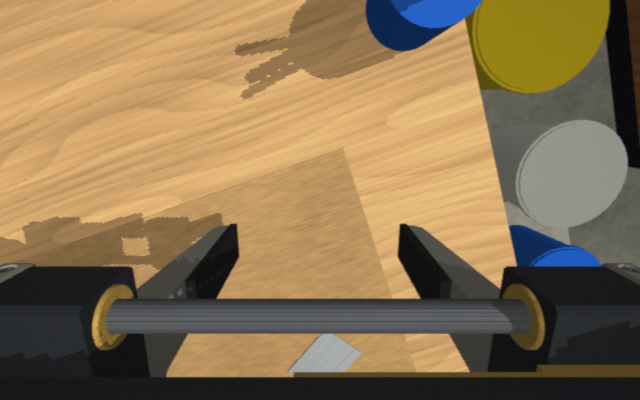

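```bash
python3 - <<'E'
from h import *
np.set_printoptions(precision=1,suppress=True)
for c in ['top','side']:
  for q in ['vise','knob','jaw','lower','upper','dry_board']:
    try:
      r=manip.spot_point(q,c); print(c,q,[(round(d['p'],2),np.array(d['centre']),proj(c,d['centre'])[0]) for d in r[:4]])
    except Exception as e: print(c,q,e)
print(manip.observe()['time'])
E
```

```text
top vise [(0.84, array([633.3,  38. ,   2.7]), array([324.5, 183.2])), (0.52, array([ 549.7, -208. ,   53.4]), array([405.8, 208.8]))]
top knob [(0.43, array([466.6, -41.1,  71.5]), array([350.3, 234.5])), (0.28, array([628.5, 322.8,  -2.6]), array([233.8, 183. ]))]
top jaw [(0.87, array([592.2,  31.9,   2.1]), array([326.2, 196.2]))]
top lower [(0.8, array([627.1,  38.7, 106.6]), array([324.5, 178. ])), (0.79, array([732.2, 206.6,  18.3]), array([271.4, 150. ])), (0.66, array([332.6, 120.7,  24.6]), array([294.7, 279.6]))]
top upper [(0.65, array([ 745.9, -205.2,   -2.3]), array([401.7, 150.5])), (0.56, array([ 546.4, -208.4,   51.2]), array([405.9, 210. ]))]
top dry_board [(0.7, array([634.8,  40.1,   1. ]), array([323.8, 182.8])), (0.66, array([ 536.5, -210.9,    1.3]), array([404. , 215.6]))]
side vise [(0.83, array([629. ,  43.4,   0.6]), array([287.5, 215.8]))]
side knob [(0.65, array([463.1, -40.6,  72.8]), array([348.5, 179.8]))]
side jaw [(0.84, array([596.1,  32.2,  -0.5]), array([299.6, 213.5]))]
side lower [(0.86, array([328.9, 119.7,  20.6]), array([396. , 241.6])), (0.76, array([736. , 203.6,  22.4]), array([237.2, 258.9])), (0.46, array([ 546.3, -208.7,   55.3]), array([323.8, 140.6]))]
side upper [(0.87, array([ 547.4, -208.5,   53.2]), array([323.5, 141.1]))]
side dry_board [(0.95, array([ 536.8, -208. ,    1.4]), array([327. , 153.2]))]
0.75
```

```bash
python3 - <<'E'
from h import *
a=cv2.imread('pics/top0.png')[130:260,240:450]; cv2.imwrite('pics/cropt.png',cv2.resize(a,(800,495),interpolation=cv2.INTER_CUBIC))
a=cv2.imread('pics/side0.png')[110:240,230:390]; cv2.imwrite('pics/crops.png',cv2.resize(a,(720,585),interpolation=cv2.INTER_CUBIC))
E
```

```text
(no output)
```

View pics/cropt.png

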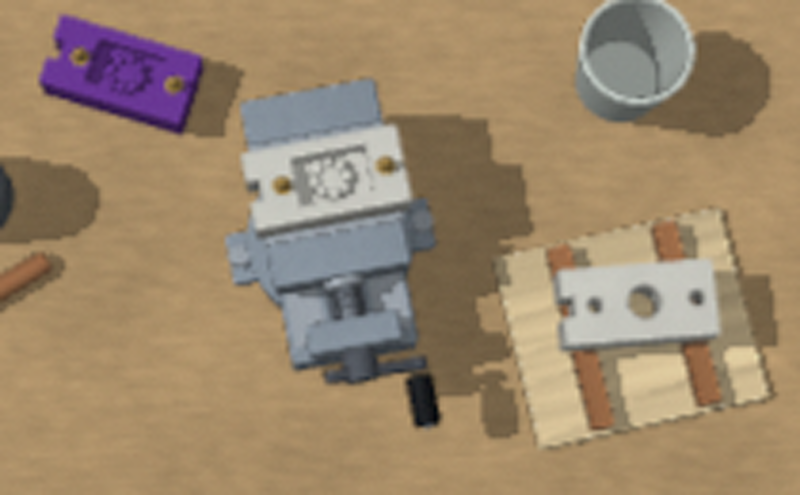

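View pics/crops.png

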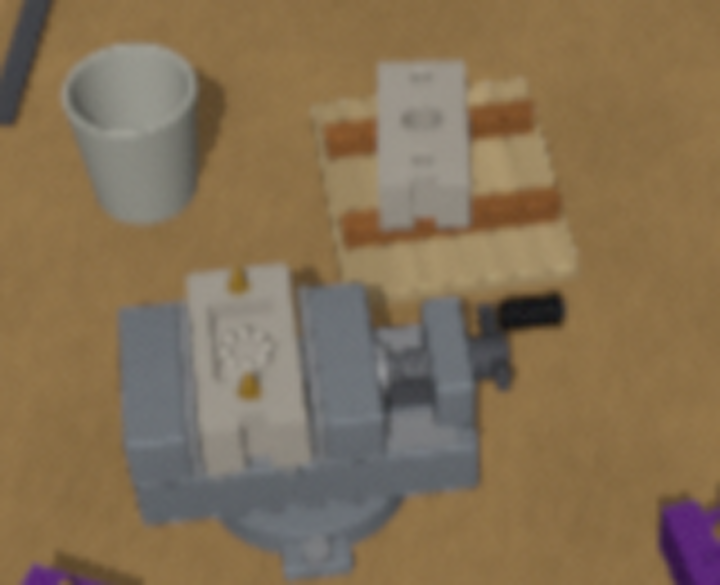

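```bash
cat >> h.py <<'E'
from scipy.spatial.transform import Rotation as Ro
def pose():
    s=manip.observe(); R=Ro.from_quat(s['ee_rot']).as_matrix(); return s,np.array(s['ee_pos']),R,np.degrees(np.arctan2(R[1,0],R[0,0]))
def plan(target,yaw,n):
    "n equal rows; world shift mapped to tool axes as they turn"
    s,p,R,y=pose(); dy=(yaw-y+180)%360-180; d=(np.array(target)-p)/n; out=[]
    for i in range(n):
        a=np.radians(y+dy*i/n); c,si=np.cos(a),np.sin(a)
        out.append([round(float(d[0]*c+d[1]*si),1),round(float(d[0]*si-d[1]*c),1),round(float(-d[2]),1),round(float(-dy/n),2)])
    print('t',round(s['time'],2),'pos',p.round(1),'yaw',round(y,2),'F',np.array(s['wrist_force']).round(1),'gap',round(s['finger_gap'],3)); print(out)
E
python3 - <<'E'
from h import *
print(pose()[2].round(3)); plan([440,-50,260],193,16)
E
```

```text
[[-0.944  0.33   0.   ]
 [ 0.33   0.944  0.   ]
 [-0.     0.    -1.   ]]
t 0.75 pos [189.5 542.9 214.6] yaw 160.76 F [ 0.1 -0.2 -0.2] gap 0.996
[[-27.0, -29.8, -2.8, -2.01], [-25.9, -30.8, -2.8, -2.01], [-24.8, -31.7, -2.8, -2.01], [-23.7, -32.5, -2.8, -2.01], [-22.5, -33.3, -2.8, -2.01], [-21.4, -34.1, -2.8, -2.01], [-20.1, -34.8, -2.8, -2.01], [-18.9, -35.5, -2.8, -2.01], [-17.7, -36.1, -2.8, -2.01], [-16.4, -36.7, -2.8, -2.01], [-15.1, -37.3, -2.8, -2.01], [-13.7, -37.8, -2.8, -2.01], [-12.4, -38.3, -2.8, -2.01], [-11.1, -38.7, -2.8, -2.01], [-9.7, -39.0, -2.8, -2.01], [-8.3, -39.4, -2.8, -2.01]]
```

drive_tool --pt "-27 -30 -3 -2" --pt "-26 -31 -3 -2" --pt "-25 -32 -3 -2" --pt "-24 -32.5 -3 -2" --pt "-22.5 -33 -3 -2" --pt "-21.5 -34 -3 -2" --pt "-20 -35 -3 -2" --pt "-19 -35.5 -3 -2" --pt "-17.5 -36 -3 -2" --pt "-16.5 -37 -3 -2" --pt "-15 -37 -3 -2" --pt "-14 -38 -3 -2" --pt "-12.5 -38 -3 -2" --pt "-11 -39 -3 -2" --pt "-10 -39 -3 -2" --pt "-8 -39 -3 -2" --pt "0 0 0 0" --fingers 1

```text
time: 2.45
ee_pos: [455.6, -70.8, 266.9]
ee_rot: [-0.125, 0.992, -0.001, 0.006]
wrist_force: [0.4, 0.8, 0.3]
finger_gap: 1.005
```

```bash
python3 - <<'E'
from h import *
plan([440,-50,260],193,3)
snap('wrist','w1'); print(pose()[0]['time'])
np.set_printoptions(precision=1,suppress=True)
for q in ['knob','vise','lower','jaw','upper']:
    r=manip.spot_point(q,'wrist'); print(q,[(round(d['p'],2),np.array(d['centre']),proj('wrist',d['centre'])[0]) for d in r[:3]])
E
```

```text
t 2.45 pos [455.6 -70.8 266.9] yaw -165.66 F [0.4 0.8 0.3] gap 1.005
[[3.3, 8.0, 2.3, 0.45], [3.4, 8.0, 2.3, 0.45], [3.4, 8.0, 2.3, 0.45]]
2.5
knob [(0.91, array([468. , -44.2,  74.4]), array([334.8, 189.2]))]
vise [(0.96, array([633.9,  38.2,   4.3]), array([355.4, 293. ])), (0.62, array([596.1,  31. ,  -0.7]), array([357.4, 268.7]))]
lower [(0.81, array([330.4, 124.5,  20.1]), array([490.1, 108.4])), (0.8, array([734.3, 204.9,  21.5]), array([439.1, 376.4])), (0.73, array([627.6,  37.8, 104.4]), array([365.2, 334.4]))]
jaw [(0.87, array([594.7,  30.7,  -4.3]), array([356.6, 266.7]))]
upper [(0.6, array([ 546.1, -208.7,   50.3]), array([191.2, 210.6]))]
```

View pics/w1.png

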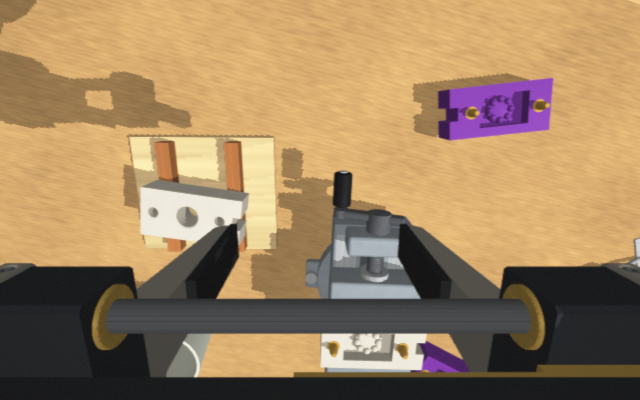

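```bash
python3 - <<'E'
from h import *
np.set_printoptions(precision=1,suppress=True)
im=snap('wrist','w2'); ci=manip.camera_info('wrist'); np.save('ci2.npy',np.array(ci['cam_to_world']))
print(pose()[0]['time'],pose()[1])
r=manip.outline_of('knob','wrist'); 
for d in r[:2]:
  m=d['region']; ys,xs=np.nonzero(m); print(d['p'],xs.min(),xs.max(),ys.min(),ys.max(),xs.mean(),ys.mean())
r=manip.spot_point('knob','wrist');print(r)
print(proj('wrist',r[0]['centre']))
cv2.imwrite('pics/w2c.png',cv2.resize(im[120:380,110:450,::-1],(785,600),interpolation=cv2.INTER_CUBIC))
E
```

```text
2.8 [454.2 -65.9 266.5]
0.6 327 346 171 208 336.3896296296296 189.57037037037037
[{'centre': [464.0, -43.1, 74.6], 'p': 0.84}]
[[335.6 186. ]]
```

View pics/w2c.png

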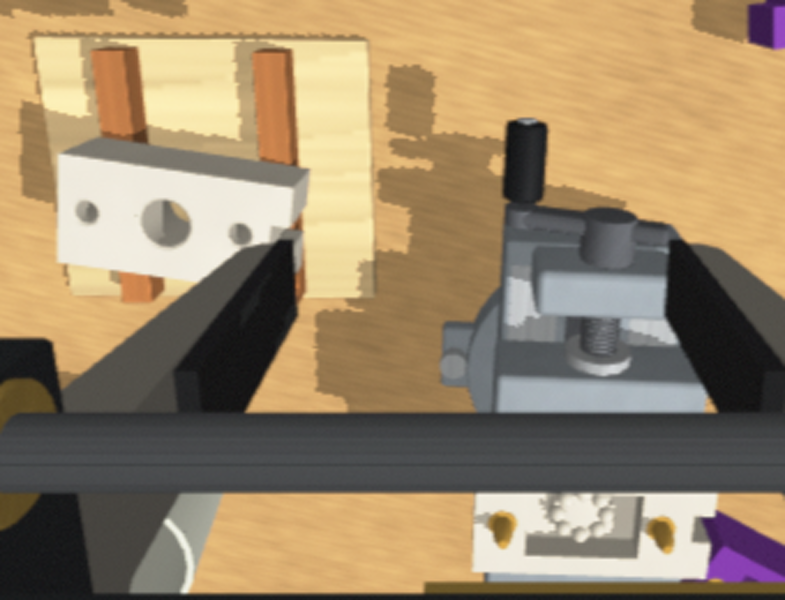

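```bash
python3 - <<'E'
from h import *
np.set_printoptions(precision=1,suppress=True)
ci=manip.camera_info('wrist'); f=lambda x,y:(110+x*340/785,120+y*260/600)
P=back('wrist',[f(500,515),f(657,520)],140); print(P, np.degrees(np.arctan2(*(P[1]-P[0])[:2]))*-1)
# jaw top rear edge z=112, ends
P=back('wrist',[f(499,377),f(706,383)],112);print(P,-np.degrees(np.arctan2(*(P[1]-P[0])[:2])),np.linalg.norm(P[1]-P[0]))
# bearing block crank-side top edge z=110
P=back('wrist',[f(536,255),f(667,258)],110);print(P,-np.degrees(np.arctan2(*(P[1]-P[0])[:2])))
# top cam dowels crop -> px
g=lambda x,y:(240+x*210/800,130+y*130/495)
P=back('top',[g(386,160),g(282,181)],140);print(P,-np.degrees(np.arctan2(*(P[1]-P[0])[:2])),np.linalg.norm(P[1]-P[0]))
# knob ends
print(back('wrist',[f(527,122),f(524,198)],74))
print(pose()[3])
# upper holes at z=72
P=back('wrist',[f(87,213),f(241,234),f(166,223)],72);print(P,-np.degrees(np.arctan2(*(P[1]-P[0])[:2])),np.linalg.norm(P[1]-P[0]))
E
```

```text
[[623.4 -13.  140. ]
 [607.2  60.1 140. ]] 12.467361006653393
[[568.2 -27.6 112. ]
 [545.7  72.1 112. ]] 12.747556948426828 102.17947750474411
[[502.5 -27.  110. ]
 [488.4  33.3 110. ]] 13.18860354008595
[[638.3  -9.1 140. ]
 [620.3  68.6 140. ]] 12.993458696749252 79.74932954584605
[[448.3 -44.2  74. ]
 [487.  -35.1  74. ]]
-165.35209557509557
[[ 552.6 -252.4   72. ]
 [ 543.9 -172.9   72. ]
 [ 547.7 -211.8   72. ]] 6.259670916545759 79.91420104347124
```

```bash
python3 - <<'E'
from h import *
plan([463,-43,55],193,8)
E
```

```text
t 2.9 pos [454.3 -66.2 266.6] yaw -165.35 F [-0.1  0.1 -0.5] gap 0.999
[[-1.8, 2.5, 26.4, 0.21], [-1.8, 2.5, 26.4, 0.21], [-1.8, 2.5, 26.4, 0.21], [-1.8, 2.5, 26.4, 0.21], [-1.7, 2.6, 26.4, 0.21], [-1.7, 2.6, 26.4, 0.21], [-1.7, 2.6, 26.4, 0.21], [-1.7, 2.6, 26.4, 0.21]]
```

drive_tool --pt "-5 6.5 25 0.6" --pt "-5 6.5 25 0.6" --pt "-4 6.5 25 0.5" --pt "0 0 25 0" --pt "0 0 20 0" --pt "0 0 0 0" --fingers 0.5

```text
time: 3.5
ee_pos: [465.6, -40.3, 144.7]
ee_rot: [-0.114, 0.993, -0.001, 0.008]
wrist_force: [-0.6, -0.3, -0.2]
finger_gap: 0.507
```

```bash
python3 - <<'E'
from h import *
plan([463,-43,55],193,5)
snap('wrist','w3');print(pose()[0]['time'])
E
```

```text
t 3.5 pos [465.6 -40.3 144.7] yaw -166.85 F [-0.6 -0.3 -0.2] gap 0.507
[[0.6, -0.4, 17.9, 0.03], [0.6, -0.4, 17.9, 0.03], [0.6, -0.4, 17.9, 0.03], [0.6, -0.4, 17.9, 0.03], [0.6, -0.4, 17.9, 0.03]]
3.55
```

View pics/w3.png

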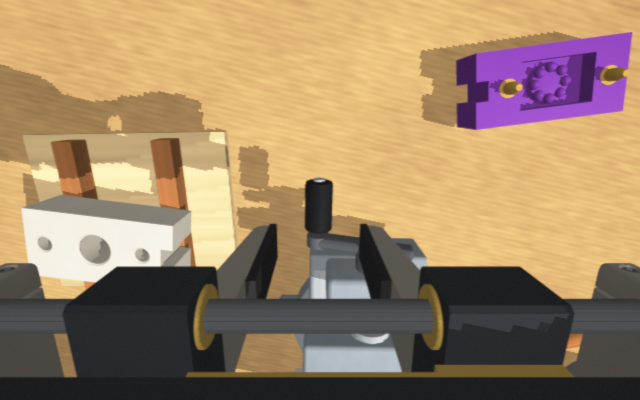

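drive_tool --pt "1 -0.5 20 0" --pt "0.7 -0.5 20 0" --pt "0.7 -0.5 20 0" --pt "0.5 0 15 0" --pt "0 0 11 0" --pt "0 0 2 0"

```text
time: 4.15
ee_pos: [473.9, -45.0, 65.9]
ee_rot: [-0.115, 0.993, -0.006, 0.017]
wrist_force: [0.1, 0.2, 0.1]
finger_gap: 0.5
```

drive_tool --pt "0 0 0 0" --pt "0 0 0 0" --pt "0 0 0 0" --pt "0 0 0 0" --fingers 0 --force 25

```text
time: 4.55
ee_pos: [473.2, -38.7, 67.3]
ee_rot: [-0.114, 0.993, 0.001, 0.017]
wrist_force: [1.9, -1.8, -4.6]
finger_gap: 0.23
```

```bash
python3 - <<'E'
from h import *
plan([463,-43,55],193,5)
snap('wrist','w4');snap('side','s4');print(pose()[0]['time'])
a=cv2.imread('pics/side'[:5]+'s4.png') if 0 else cv2.imread('pics/s4.png')
cv2.imwrite('pics/s4c.png',cv2.resize(a[110:240,230:430],(800,520),interpolation=cv2.INTER_CUBIC))
E
```

```text
t 4.55 pos [473.2 -38.7  67.3] yaw -166.91 F [ 1.9 -1.8 -4.6] gap 0.23
[[2.2, -0.4, 2.5, 0.02], [2.2, -0.4, 2.5, 0.02], [2.2, -0.4, 2.5, 0.02], [2.2, -0.4, 2.5, 0.02], [2.2, -0.4, 2.5, 0.02]]
4.65
```

View pics/s4c.png

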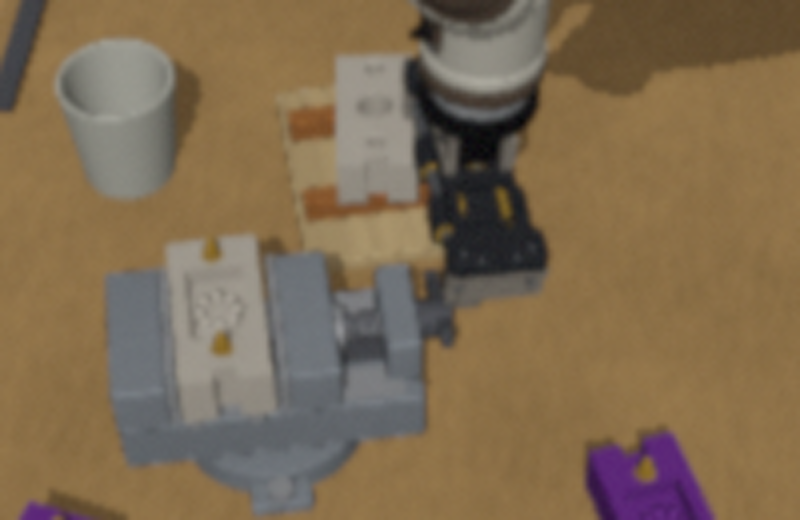

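View pics/w4.png

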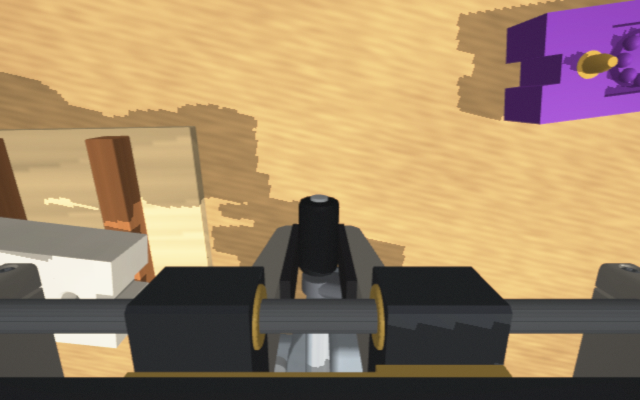

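drive_tool --pt "0 0 0 0" --pt "0 0 0 0" --pt "3 0 3 0" --pt "3 -0.5 4 0" --pt "3 0 4 0" --pt "0 0 0 0" --fingers 0.45

```text
time: 5.25
ee_pos: [466.5, -43.8, 57.7]
ee_rot: [-0.114, 0.993, -0.002, 0.019]
wrist_force: [0.0, -0.6, 0.2]
finger_gap: 0.453
```

```bash
python3 - <<'E'
from h import *
plan([463,-43,55],193,5); print(pose()[2].round(4))
E
```

```text
t 5.25 pos [466.5 -43.8  57.7] yaw -166.88 F [ 0.  -0.6  0.2] gap 0.453
[[0.6, 0.3, 0.5, 0.02], [0.6, 0.3, 0.5, 0.02], [0.6, 0.3, 0.5, 0.02], [0.6, 0.3, 0.5, 0.02], [0.6, 0.3, 0.5, 0.02]]
[[-9.732e-01 -2.267e-01  3.850e-02]
 [-2.269e-01  9.739e-01  7.000e-04]
 [-3.770e-02 -8.100e-03 -9.993e-01]]
```

drive_tool --pt "2 0 1 0" --pt "0 0 0 0" --pt "0 0 0 0" --pt "0 0 0 0" --fingers 0 --force 30

```text
time: 5.65
ee_pos: [463.1, -40.9, 55.6]
ee_rot: [-0.113, 0.993, 0.002, 0.018]
wrist_force: [-0.0, -5.2, 2.1]
finger_gap: 0.233
```

```bash
cat >> h.py <<'E'
YAW=np.radians(13.); A0=np.array([457.6,-2.,90.])
def crank(off,cs,A=A0,gain=1.0):
    """off: TCP minus knob centre (vise x, y, z); tool rows following cs"""
    s,p,R,y=pose(); print('t',round(s['time'],2),'pos',p.round(1),'yaw',round(y,1),'F',np.array(s['wrist_force']).round(1),'gap',round(s['finger_gap'],3))
    n=np.array([-np.sin(YAW),np.cos(YAW),0]); e=np.array([np.cos(YAW),np.sin(YAW),0])
    d=p-A; v=np.array([d@e,d@n,d[2]]); print('vise-rel',v.round(1))
    cc=np.arctan2(-(v[1]-off[1]),v[2]-off[2]); print('c est',round(cc,3), 'r',round(np.hypot(v[1]-off[1],v[2]-off[2]),1),'tilt',(R[:,2]).round(4))
    if cs is None: return
    prev=None; rows=[]; 
    for c in cs:
        q=A+n*(off[1]-45*np.sin(c))+np.array([0,0,off[2]+45*np.cos(c)])+e*off[0]
        st=(q-(p if prev is None else prev)); prev=q
        rows.append((R.T@st).round(1).tolist()+[0])
    print(rows)
E
python3 - <<'E'
from h import *
crank([0,0,-19],None)
E
```

```text
t 5.65 pos [463.1 -40.9  55.6] yaw -167.0 F [-0.  -5.2  2.1] gap 0.233
vise-rel [ -3.4 -39.1 -34.4]
c est 1.945 r 42.0 tilt [ 0.0359  0.0083 -0.9993]
```

```bash
python3 - <<'E'
from h import *
crank([-3.4,2.8,-18],1.945+0.2*np.arange(1,6))
E
```

```text
t 5.65 pos [463.1 -40.9  55.6] yaw -167.0 F [-0.  -5.2  2.1] gap 0.233
vise-rel [ -3.4 -39.1 -34.4]
c est 1.943 r 45.0 tilt [ 0.0359  0.0083 -0.9993]
[[0.3, 4.1, 8.1, 0], [0.3, 5.6, 7.0, 0], [0.2, 6.9, 5.8, 0], [0.2, 7.9, 4.3, 0], [0.1, 8.6, 2.6, 0]]
```

drive_tool --pt "0 4 8 0" --pt "0 5.5 7 0" --pt "0 7 6 0" --pt "0 8 4.5 0" --pt "0 8.5 2.5 0" --pt "0 0 0 0"

```text
time: 6.25
ee_pos: [457.4, -15.1, 26.9]
ee_rot: [-0.113, 0.993, -0.005, 0.018]
wrist_force: [1.5, 5.6, -0.9]
finger_gap: 0.23
```

```bash
python3 - <<'E'
from h import *
crank([-3.4,2.8,-18],None)
E
```

```text
t 6.25 pos [457.4 -15.1  26.9] yaw -167.0 F [ 1.5  5.6 -0.9] gap 0.23
vise-rel [ -3.1 -12.7 -63.1]
c est 2.811 r 47.7 tilt [ 0.0377 -0.0063 -0.9993]
```

```bash
python3 - <<'E'
from h import *
crank([-3.4,2.8,-20],2.83+0.2*np.arange(1,7))
E
```

```text
t 6.25 pos [457.4 -15.1  26.9] yaw -167.0 F [ 1.5  5.6 -0.9] gap 0.23
vise-rel [ -3.1 -12.7 -63.1]
c est 2.797 r 45.8 tilt [ 0.0377 -0.0063 -0.9993]
[[0.3, 10.5, 1.4, 0], [0.0, 9.0, -0.0, 0], [-0.1, 8.8, -1.8, 0], [-0.1, 8.3, -3.5, 0], [-0.2, 7.4, -5.1, 0], [-0.2, 6.2, -6.5, 0]]
```

drive_tool --pt "0 9.5 1 0" --pt "0 9 0 0" --pt "0 9 -2 0" --pt "0 8 -3.5 0" --pt "0 7.5 -5 0" --pt "0 6 -6.5 0" --pt "0 0 0 0"

```text
time: 6.95
ee_pos: [447.3, 32.8, 37.9]
ee_rot: [-0.111, 0.994, -0.007, 0.022]
wrist_force: [-1.8, 0.7, 3.5]
finger_gap: 0.228
```

```bash
python3 - <<'E'
from h import *
crank([-3.4,2.8,-20],None)
E
```

```text
t 6.95 pos [447.3  32.8  37.9] yaw -167.3 F [-1.8  0.7  3.5] gap 0.228
vise-rel [ -2.2  36.2 -52.1]
c est -2.336 r 46.3 tilt [ 0.0456 -0.0099 -0.9989]
```

```bash
python3 - <<'E'
from h import *
from scipy.optimize import least_squares
P=np.array([(-39.1,-34.4),(-12.7,-63.1),(36.2,-52.1)])
print(least_squares(lambda a:np.hypot(*(P-a).T)-45,[0,-18]).x)
crank([-3.4,2.8,-20],3.947+0.2*np.arange(1,8))
E
```

```text
[  3.74867472 -21.08250246]
t 6.95 pos [447.3  32.8  37.9] yaw -167.3 F [-1.8  0.7  3.5] gap 0.228
vise-rel [ -2.2  36.2 -52.1]
c est -2.336 r 46.3 tilt [ 0.0456 -0.0099 -0.9989]
[[0.9, 4.4, -8.1, 0], [-0.3, 3.9, -8.1, 0], [-0.4, 2.2, -8.7, 0], [-0.4, 0.4, -9.0, 0], [-0.4, -1.4, -8.9, 0], [-0.4, -3.1, -8.4, 0], [-0.3, -4.7, -7.6, 0]]
```

drive_tool --pt "0.5 5.2 -7.5 0" --pt "0 4 -8 0" --pt "0 2.2 -8.7 0" --pt "0 0.5 -9 0" --pt "0 -1.3 -9 0" --pt "0 -3 -8.5 0" --pt "0 -4.7 -7.6 0" --pt "0 0 0 0"

```text
time: 7.75
ee_pos: [447.5, 32.6, 99.8]
ee_rot: [-0.11, 0.993, -0.012, 0.028]
wrist_force: [0.9, -1.5, -2.2]
finger_gap: 0.226
```

```bash
python3 - <<'E'
from h import *
off=[-3.4,3.7,-21]
crank(off,None)
crank(off,5.2+0.2*np.arange(1,7))
E
```

```text
t 7.75 pos [447.5  32.6  99.8] yaw -167.3 F [ 0.9 -1.5 -2.2] gap 0.226
vise-rel [-2.1 36.   9.8]
c est -0.809 r 44.6 tilt [ 0.0577 -0.0174 -0.9982]
t 7.75 pos [447.5  32.6  99.8] yaw -167.3 F [ 0.9 -1.5 -2.2] gap 0.226
vise-rel [-2.1 36.   9.8]
c est -0.809 r 44.6 tilt [ 0.0577 -0.0174 -0.9982]
[[1.5, 2.6, 2.1, 0], [-0.4, -6.6, -6.1, 0], [-0.3, -7.6, -4.7, 0], [-0.2, -8.4, -3.1, 0], [-0.1, -8.9, -1.4, 0], [-0.0, -9.0, 0.4, 0]]
```

```bash
python3 - <<'E'
from h import *
off=[-3.4,3.7,-21]
crank(off,5.474+0.2*np.arange(1,8))
E
```

```text
t 7.75 pos [447.5  32.6  99.8] yaw -167.3 F [ 0.9 -1.5 -2.2] gap 0.226
vise-rel [-2.1 36.   9.8]
c est -0.809 r 44.6 tilt [ 0.0577 -0.0174 -0.9982]
[[1.0, -6.7, -6.0, 0], [-0.3, -8.0, -4.1, 0], [-0.2, -8.6, -2.5, 0], [-0.1, -9.0, -0.7, 0], [-0.0, -8.9, 1.1, 0], [0.1, -8.5, 2.8, 0], [0.2, -7.8, 4.5, 0]]
```

drive_tool --pt "0.6 -6.7 -6 0" --pt "0.3 -8 -4.1 0" --pt "0 -8.6 -2.5 0" --pt "0 -9 -0.7 0" --pt "0 -9 1.1 0" --pt "0 -8.5 2.8 0" --pt "0 -7.8 4.5 0" --pt "0 0 0 0"

```text
time: 8.55
ee_pos: [459.1, -21.5, 107.8]
ee_rot: [-0.11, 0.994, -0.006, 0.029]
wrist_force: [4.0, -0.7, -8.0]
finger_gap: 0.231
```

```bash
python3 - <<'E'
from h import *
off=[-3.4,3.7,-21]
crank(off,None)
E
```

```text
t 8.55 pos [459.1 -21.5 107.8] yaw -167.4 F [ 4.  -0.7 -8. ] gap 0.231
vise-rel [ -2.9 -19.4  17.8]
c est 0.537 r 45.1 tilt [ 0.0594 -0.0063 -0.9982]
```

```bash
python3 - <<'E'
from h import *
off=[-3.4,3.7,-21]
crank(off,6.82+0.1*np.arange(1,6))
E
```

```text
t 8.55 pos [459.1 -21.5 107.8] yaw -167.4 F [ 4.  -0.7 -8. ] gap 0.231
vise-rel [ -2.9 -19.4  17.8]
c est 0.537 r 45.1 tilt [ 0.0594 -0.0063 -0.9982]
[[0.6, -3.7, 2.6, 0], [0.1, -3.4, 2.9, 0], [0.2, -3.1, 3.2, 0], [0.2, -2.8, 3.5, 0], [0.2, -2.4, 3.8, 0]]
```

drive_tool --pt "0.4 -3.7 2.6 0" --pt "0 -3.4 2.9 0" --pt "0 -3.1 3.2 0" --pt "0 -2.8 3.5 0"

```text
time: 8.95
ee_pos: [461.9, -34.0, 96.2]
ee_rot: [-0.11, 0.994, -0.005, 0.028]
wrist_force: [-4.5, 3.3, 5.9]
finger_gap: 0.232
```

```bash
python3 - <<'E'
from h import *
off=[-3.4,3.7,-21]
crank(off,None)
E
```

```text
t 8.95 pos [461.9 -34.   96.2] yaw -167.3 F [-4.5  3.3  5.9] gap 0.232
vise-rel [ -3.  -32.1   6.2]
c est 0.921 r 45.0 tilt [ 0.0577 -0.0045 -0.9983]
```

drive_tool --pt "0 -3 4.5 0" --pt "0 -3 4.5 0" --pt "0 -3 5 0"

```text
time: 9.25
ee_pos: [462.4, -35.6, 86.5]
ee_rot: [-0.11, 0.994, 0.004, 0.025]
wrist_force: [-14.4, 18.5, 29.4]
finger_gap: 0.232
```

```bash
python3 - <<'E'
from h import *
off=[-3.4,3.7,-21]
crank(off,None)
E
```

```text
t 9.25 pos [462.4 -35.6  86.5] yaw -167.3 F [-14.4  18.5  29.4] gap 0.232
vise-rel [ -2.9 -33.8  -3.5]
c est 1.135 r 41.4 tilt [ 0.0484  0.0126 -0.9987]
```

drive_tool --pt "0 -5 4 0" --pt "0 -5 4 0" --force 50

```text
time: 9.45
ee_pos: [462.3, -35.3, 84.6]
ee_rot: [-0.111, 0.993, 0.015, 0.02]
wrist_force: [-23.7, 26.7, 48.7]
finger_gap: 0.227
```

```bash
python3 - <<'E'
from h import *
off=[-3.4,3.7,-21]
crank(off,None)
E
```

```text
t 9.45 pos [462.3 -35.3  84.6] yaw -167.2 F [-23.7  26.7  48.7] gap 0.227
vise-rel [ -2.9 -33.5  -5.4]
c est 1.174 r 40.3 tilt [ 0.0374  0.0342 -0.9987]
```

drive_tool --pt "0 1 -3 0" --pt "0 0 0 0" --pt "0 0 0 0" --pt "0 0 0 0" --fingers 0.5

```text
time: 9.85
ee_pos: [462.1, -35.0, 87.7]
ee_rot: [-0.113, 0.993, 0.014, 0.02]
wrist_force: [-0.6, 0.7, 0.2]
finger_gap: 0.5
```

```bash
python3 - <<'E'
from h import *
off=[-3.4,3.7,-21]
crank(off,None)
np.set_printoptions(precision=1,suppress=True)
snap('side','s5');snap('wrist','w5')
a=cv2.imread('pics/s5.png')
cv2.imwrite('pics/s5c.png',cv2.resize(a[110:240,230:430],(800,520),interpolation=cv2.INTER_CUBIC))
for q in ['knob']:
    for c in ['side','wrist']:
      r=manip.spot_point(q,c); print(q,[(round(d['p'],2),np.array(d['centre'])) for d in r[:3]])
E
```

```text
t 9.85 pos [462.1 -35.   87.7] yaw -167.1 F [-0.6  0.7  0.2] gap 0.5
vise-rel [ -3.  -33.1  -2.3]
c est 1.1 r 41.3 tilt [ 0.0376  0.0321 -0.9988]
knob [(0.59, array([463.2, -30. , 116.2]))]
knob [(0.68, array([465.7, -36.5, 118.2]))]
```

View pics/s5c.png

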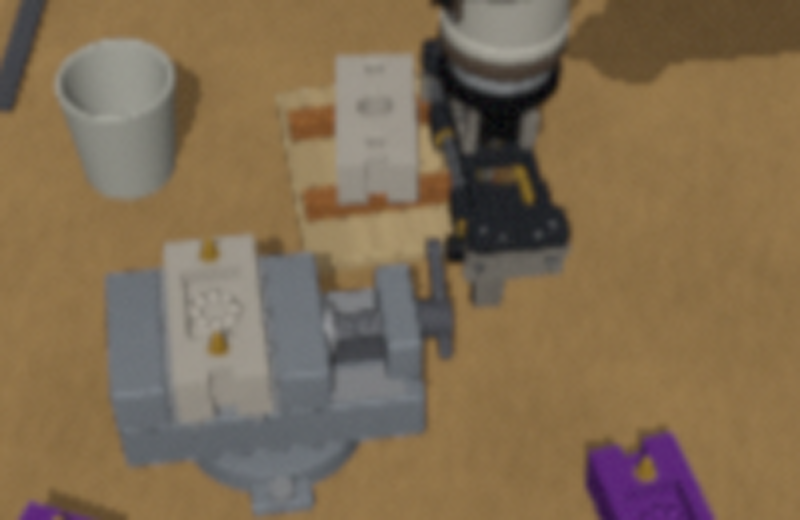

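View pics/w5.png

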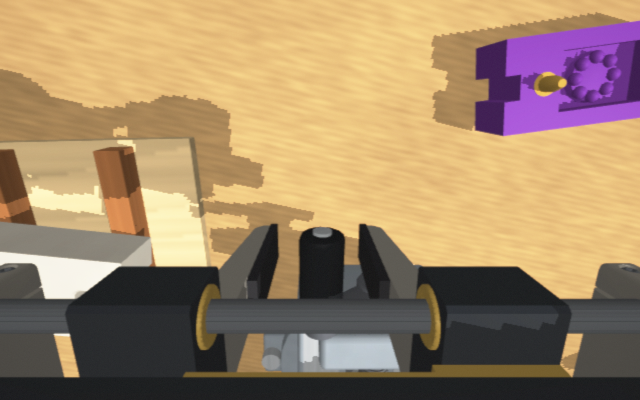

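drive_tool --pt "1 0 -10 0" --pt "1 0 -20 0" --pt "1 1 -25 0" --pt "1 1 -25 0" --pt "1 1 -25 0" --pt "1 1 -25 0" --pt "0 0 0 0"

```text
time: 10.75
ee_pos: [448.9, -37.1, 225.1]
ee_rot: [-0.112, 0.993, 0.014, 0.02]
wrist_force: [0.1, -0.4, 0.3]
finger_gap: 0.501
```

```bash
python3 - <<'E'
from h import *
crank([0,0,0],None); print(manip.observe()['qpos'].round(3))
E
```

```text
t 10.75 pos [448.9 -37.1 225.1] yaw -167.1 F [ 0.1 -0.4  0.3] gap 0.501
vise-rel [-16.4 -32.2 135.1]
c est 0.234 r 138.9 tilt [ 0.0366  0.0319 -0.9988]
[-0.384 -0.215  1.942  0.044  1.392 -2.187]
```

```bash
python3 - <<'E'
from h import *
plan([547,-207,225],96.2,14)
E
```

```text
t 10.75 pos [448.9 -37.1 225.1] yaw -167.13 F [ 0.1 -0.4  0.3] gap 0.501
[[-4.1, -13.4, 0.0, 6.9], [-5.7, -12.8, 0.0, 6.9], [-7.2, -12.0, 0.0, 6.9], [-8.6, -11.1, 0.0, 6.9], [-9.9, -10.0, 0.0, 6.9], [-11.0, -8.7, 0.0, 6.9], [-12.0, -7.3, 0.0, 6.9], [-12.8, -5.8, 0.0, 6.9], [-13.4, -4.2, 0.0, 6.9], [-13.8, -2.6, 0.0, 6.9], [-14.0, -0.9, 0.0, 6.9], [-14.0, 0.8, 0.0, 6.9], [-13.8, 2.4, 0.0, 6.9], [-13.4, 4.1, 0.0, 6.9]]
```

drive_tool --pt "-4 -13.5 0 6.9" --pt "-5.5 -13 0 6.9" --pt "-7 -12 0 6.9" --pt "-8.5 -11 0 6.9" --pt "-10 -10 0 6.9" --pt "-11 -9 0 6.9" --pt "-12 -7.5 0 6.9" --pt "-13 -6 0 6.9" --pt "-13.5 -4 0 6.9" --pt "-14 -2.5 0 6.9" --pt "-14 -1 0 6.9" --pt "-14 1 0 6.9" --pt "-14 2.5 0 6.9" --pt "-13.5 4 0 6.9" --pt "0 0 0 0" --fingers 1

```text
time: 12.25
ee_pos: [539.3, -215.7, 209.3]
ee_rot: [0.693, 0.721, 0.022, -0.006]
wrist_force: [-0.1, -0.1, 0.1]
finger_gap: 1.001
```

```bash
python3 - <<'E'
from h import *
plan([547,-207,140],96.2,6); print(pose()[2][:,2].round(4))
im=snap('wrist','w6'); print(pose()[0]['time'])
np.set_printoptions(precision=1,suppress=True)
r=manip.spot_point('upper','wrist'); print([(round(d['p'],2),np.array(d['centre'])) for d in r[:3]])
E
```

```text
t 12.25 pos [ 539.3 -215.7  209.3] yaw 92.29 F [-0.1 -0.1  0.1] gap 1.001
[[1.4, 1.3, 11.5, -0.65], [1.4, 1.4, 11.5, -0.65], [1.4, 1.4, 11.5, -0.65], [1.4, 1.4, 11.5, -0.65], [1.3, 1.4, 11.5, -0.65], [1.3, 1.4, 11.5, -0.65]]
[ 0.022   0.0395 -0.999 ]
12.3
[(0.97, array([ 545.2, -207.9,   50.4]))]
```

View pics/w6.png

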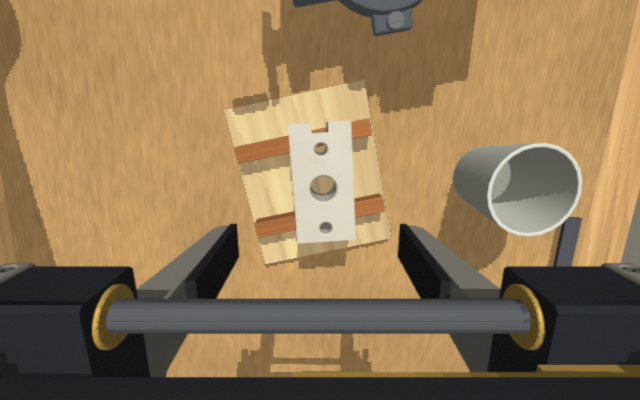

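drive_tool --pt "0 0 0 0" --pt "0 0 0 0"

```text
time: 12.55
ee_pos: [538.2, -213.0, 209.0]
ee_rot: [0.69, 0.724, 0.022, -0.007]
wrist_force: [-0.0, -0.3, -0.2]
finger_gap: 0.998
```

```bash
python3 - <<'E'
from h import *
np.set_printoptions(precision=4,suppress=True)
for i in range(3):
    s,p,R,y=pose(); print(p.round(2),R[:,2],y,s['qpos'],s['dq'])
    im=snap('wrist','w7')
np.save('c7.npy',manip.camera_info('wrist')['cam_to_world'])
cv2.imwrite('pics/w7c.png',cv2.resize(im[70:270,220:420,::-1],(600,600),interpolation=cv2.INTER_CUBIC))
E
```

```text
[ 538.23 -212.97  208.98] [ 0.0207  0.0412 -0.9989] 92.78789600976611 [-0.6114  0.1697  1.5962  0.0464  1.3826 -0.6685] [ 0.0055 -0.0088  0.0107  0.0016  0.     -0.0129]
[ 538.3  -212.96  209.07] [ 0.0208  0.0411 -0.9989] 92.77968034155593 [-0.6114  0.1696  1.5961  0.0464  1.3826 -0.6683] [-0.0033  0.0022 -0.005   0.0013  0.0004  0.0091]
[ 538.41 -213.09  209.18] [ 0.0211  0.0409 -0.9989] 92.75574994729642 [-0.6114  0.1697  1.5958  0.0464  1.3825 -0.6679] [-0.0023  0.0013 -0.0056  0.0006 -0.0004  0.0061]
```

View pics/w7c.png

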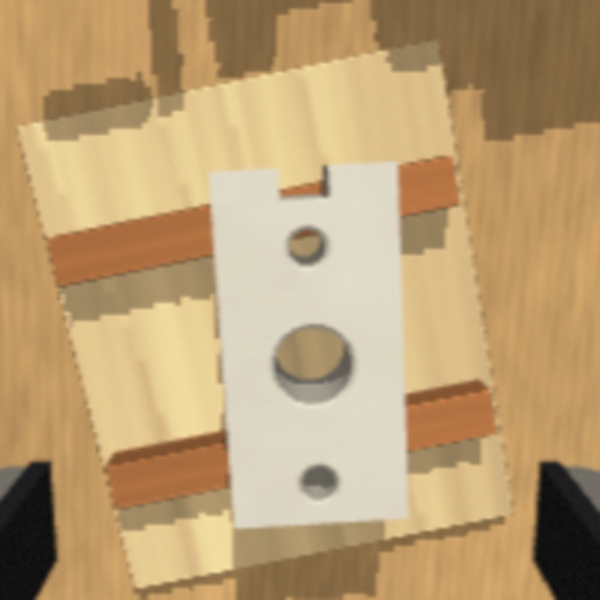

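```bash
cat >> h.py <<'E'
def plan(target,yaw,n,k=1.0,verbose=1):
    s,p,R,y=pose(); dy=((yaw-y+180)%360-180); d=(np.array(target)-p)/n; out=[]
    for i in range(n):
        Ri=R@Ro.from_euler('z',-dy*i/n,degrees=True).as_matrix()
        out.append((Ri.T@d).round(1).tolist()+[round(-dy/n,2)])
    print('t',round(s['time'],2),'pos',p.round(1),'yaw',round(y,2),'F',np.array(s['wrist_force']).round(1),'gap',round(s['finger_gap'],3),'tz',R[:,2].round(4)); print(out if n>1 and len({tuple(o) for o in out})>2 else (out[0],'x',n))
E
python3 - <<'E'
from h import *
np.set_printoptions(precision=2,suppress=True)
ci=manip.camera_info('wrist'); ci=dict(ci); ci['cam_to_world']=np.load('c7.npy')
px=np.array([(307,246),(314,363),(319,482)])/3+[220,70]
P=back('wrist',px,72,ci); print(P, np.linalg.norm(P[2]-P[0]))
u=(P[0]-P[2])/np.linalg.norm(P[0]-P[2]); print('yaw',np.degrees(np.arctan2(-u[0],u[1])),'ctr',(P[0]+P[2])/2+6*u)
# block corners top
C=back('wrist',np.array([(211,174),(397,163),(407,518),(234,527)])/3+[220,70],72,ci); print(C,C.mean(0)); 
for i in range(4): d=C[(i+1)%4]-C[i]; print(np.linalg.norm(d),np.degrees(np.arctan2(d[1],d[0])))
print(pose()[1])
E
```

```text
[[ 544.97 -173.72   72.  ]
 [ 549.13 -212.     72.  ]
 [ 552.88 -253.13   72.  ]] 79.80341081128624
yaw 5.688707055138187 ctr [ 548.33 -207.46   72.  ]
[[ 513.56 -152.45   72.  ]
 [ 572.19 -146.4    72.  ]
 [ 583.76 -264.95   72.  ]
 [ 524.58 -270.37   72.  ]] [ 548.52 -208.54   72.  ]
58.94160936574273 5.894032978616509
119.11629444562462 -84.42757050912167
59.4275997331448 -174.76817115299775
118.43317983534281 95.3373744799368
[ 538.49 -213.24  209.24]
```

```bash
python3 - <<'E'
from h import *
plan([548.4,-207.3,110],95.65,6)
E
```

```text
t 12.7 pos [ 538.5 -213.2  209.2] yaw 92.74 F [ 0.4  0.5 -0.1] gap 1.002 tz [ 0.0212  0.0408 -0.9989]
([0.3, 1.3, 16.6, np.float64(-0.49)], 'x', 6)
```

drive_tool --pt "0.3 1.3 10 -0.5" --pt "0.3 1.3 17 -0.5" --pt "0.3 1.3 20 -0.5" --pt "0.3 1.3 20 -0.5" --pt "0.3 1.3 16 -0.5" --pt "0.2 1.3 8 -0.5" --pt "0 0 0 0"

```text
time: 13.4
ee_pos: [548.5, -205.9, 113.0]
ee_rot: [0.668, 0.744, 0.022, -0.005]
wrist_force: [0.4, -0.2, 0.0]
finger_gap: 1.001
```

```bash
python3 - <<'E'
from h import *
plan([548.6,-207.2,36],95.65,6)
np.set_printoptions(precision=1,suppress=True)
im=snap('wrist','w8');snap('top','t8')
E
```

```text
t 13.4 pos [ 548.5 -205.9  113. ] yaw 96.16 F [ 0.4 -0.2  0. ] gap 1.001 tz [ 0.0217  0.0404 -0.9989]
([-0.7, -0.3, 12.8, np.float64(0.08)], 'x', 6)
```

View pics/w8.png

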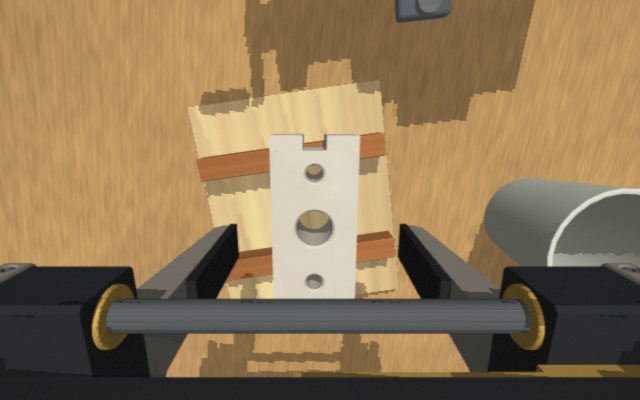

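drive_tool --pt "-0.7 -0.3 10 0" --pt "-0.7 -0.3 15 0" --pt "-0.7 -0.3 16 0.2" --pt "-0.7 -0.3 15 0.2" --pt "-0.7 0 10 0" --pt "0 0 5 0" --pt "0 0 0 0"

```text
time: 14.2
ee_pos: [551.7, -208.9, 40.1]
ee_rot: [0.671, 0.741, 0.023, -0.002]
wrist_force: [-0.4, -0.7, -1.0]
finger_gap: 1.002
```

```bash
python3 - <<'E'
from h import *
plan([548.6,-207.2,36],95.65,1)
E
```

```text
t 14.2 pos [ 551.7 -208.9   40.1] yaw 95.69 F [-0.4 -0.7 -1. ] gap 1.002 tz [ 0.0278  0.0362 -0.999 ]
([1.8, -3.1, 4.0, np.float64(0.04)], 'x', 1)
```

drive_tool --pt "1.8 -3 4 0" --pt "0 0 0 0"

```text
time: 14.4
ee_pos: [548.8, -207.3, 36.2]
ee_rot: [0.671, 0.741, 0.023, -0.001]
wrist_force: [0.1, -1.0, -0.5]
finger_gap: 0.997
```

```bash
python3 - <<'E'
from h import *
plan([548.6,-207.2,36],95.65,1)
E
```

```text
t 14.4 pos [ 548.8 -207.3   36.2] yaw 95.7 F [ 0.1 -1.  -0.5] gap 0.997 tz [ 0.0285  0.0358 -0.999 ]
([0.1, -0.2, 0.2, np.float64(0.05)], 'x', 1)
```

drive_tool --pt "0 0 0 0" --pt "0 0 0 0" --pt "0 0 0 0" --pt "0 0 0 0" --pt "0 0 0 0" --fingers 0 --force 40

```text
time: 14.9
ee_pos: [549.7, -208.0, 38.0]
ee_rot: [0.671, 0.741, 0.023, 0.0]
wrist_force: [0.3, 0.2, -1.1]
finger_gap: 0.657
```

```bash
python3 - <<'E'
from h import *
plan([548.6,-207.2,36],95.65,1)
im=snap('wrist','w9')
E
```

```text
t 14.9 pos [ 549.7 -208.    38. ] yaw 95.71 F [ 0.3  0.2 -1.1] gap 0.657 tz [ 0.0308  0.034  -0.9989]
([0.9, -1.1, 2.0, np.float64(0.06)], 'x', 1)
```

View pics/w9.png

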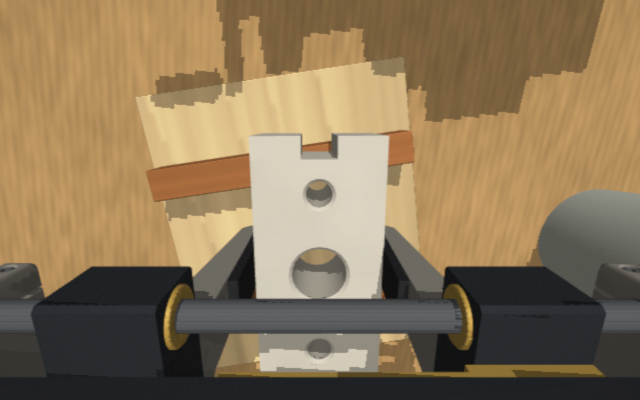

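drive_tool --pt "0 0 -3 0" --pt "0 0 -6 0" --pt "0 0 -12 0" --pt "0 0 -18 0" --pt "0 0 -22 0" --pt "0 0 -22 0" --pt "0 0 -22 0" --pt "0 0 -22 0" --pt "0 0 -18 0" --pt "0 0 -10 0" --pt "0 0 0 0" --force 45

```text
time: 16.05
ee_pos: [543.2, -212.7, 203.4]
ee_rot: [0.671, 0.741, 0.023, -0.001]
wrist_force: [0.7, -0.7, -2.9]
finger_gap: 0.657
```

```bash
python3 - <<'E'
from h import *
plan([630,38,200],103,20)
np.set_printoptions(precision=2,suppress=True)
im=snap('wrist','w10'); np.save('c10.npy',manip.camera_info('wrist')['cam_to_world'])
im2=snap('top','t10')
cv2.imwrite('pics/t10c.png',cv2.resize(im2[140:240,270:430,::-1],(800,500),interpolation=cv2.INTER_CUBIC))
s=manip.observe(); print(s['wrist_force'],s['torque'])
E
```

```text
t 16.05 pos [ 543.2 -212.7  203.4] yaw 95.71 F [ 0.7 -0.7 -2.9] gap 0.657 tz [ 0.0295  0.0347 -0.999 ]
[[12.0, 5.5, 0.7, np.float64(-0.36)], [12.0, 5.6, 0.7, np.float64(-0.36)], [12.0, 5.7, 0.7, np.float64(-0.36)], [11.9, 5.8, 0.7, np.float64(-0.36)], [11.9, 5.9, 0.7, np.float64(-0.36)], [11.8, 5.9, 0.7, np.float64(-0.36)], [11.8, 6.0, 0.7, np.float64(-0.36)], [11.8, 6.1, 0.7, np.float64(-0.36)], [11.7, 6.2, 0.7, np.float64(-0.36)], [11.7, 6.2, 0.7, np.float64(-0.36)], [11.7, 6.3, 0.7, np.float64(-0.36)], [11.6, 6.4, 0.7, np.float64(-0.36)], [11.6, 6.4, 0.7, np.float64(-0.36)], [11.5, 6.5, 0.7, np.float64(-0.36)], [11.5, 6.6, 0.7, np.float64(-0.36)], [11.4, 6.7, 0.7, np.float64(-0.36)], [11.4, 6.7, 0.7, np.float64(-0.36)], [11.4, 6.8, 0.7, np.float64(-0.36)], [11.3, 6.9, 0.7, np.float64(-0.36)], [11.3, 7.0, 0.7, np.float64(-0.36)]]
[-0.58 -0.53 -3.57] [-0.08  0.08 -0.02]
```

View pics/w10.png

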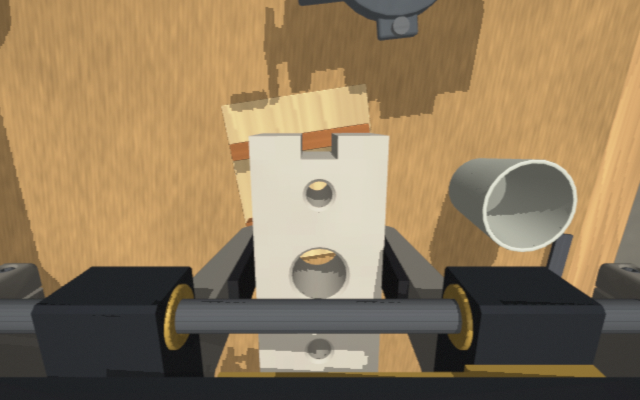

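View pics/t10c.png

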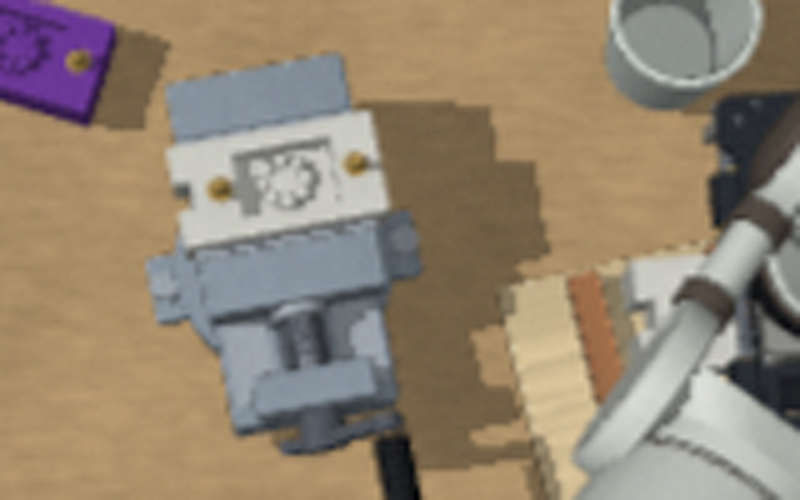

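```bash
python3 - <<'E'
from h import *
np.set_printoptions(precision=2,suppress=True)
px=np.array([(219,187),(355,162)])/5+[270,140]
P=back('top',px,138); print(P); u=P[0]-P[1]; L=np.linalg.norm(u); u/=L; print(L,'yaw',np.degrees(np.arctan2(-u[0],u[1])),'ctr',P.mean(0)+6*u)
C=np.array([630,38.,0]); t=C-130*np.array([-np.sin(YAW),np.cos(YAW),0])
print(t); plan([t[0],t[1],205],103,8)
ci=dict(manip.camera_info('wrist'));print(np.array(ci['cam_to_world'])[:3,3]-pose()[1])
E
```

```text
[[621.16  69.29 138.  ]
 [637.6   -8.27 138.  ]]
79.28167842673783 yaw 11.967079369842905 ctr [628.14  36.38 138.  ]
[659.24 -88.67   0.  ]
t 16.15 pos [ 542.3 -212.   201.2] yaw 95.71 F [-0.6 -0.5 -3.6] gap 0.659 tz [ 0.03  0.04 -1.  ]
[[13.9, 16.1, 0.5, np.float64(-0.91)], [13.6, 16.3, 0.5, np.float64(-0.91)], [13.4, 16.5, 0.5, np.float64(-0.91)], [13.1, 16.7, 0.5, np.float64(-0.91)], [12.8, 16.9, 0.5, np.float64(-0.91)], [12.6, 17.1, 0.5, np.float64(-0.91)], [12.3, 17.3, 0.5, np.float64(-0.91)], [12.0, 17.5, 0.5, np.float64(-0.91)]]
[-10.65  64.21 171.39]
```

drive_tool --pt "7 8 0 -0.9" --pt "13.5 16 0.5 -0.9" --pt "13.5 16.5 0.5 -0.9" --pt "13.5 16.5 0.5 -0.9" --pt "13 17 0 -0.9" --pt "13 17 0 -0.9" --pt "12.5 17 0 -0.9" --pt "9 12 0 -0.9" --pt "4 6 0 0" --pt "0 0 0 0"

```text
time: 17.15
ee_pos: [651.1, -81.0, 191.9]
ee_rot: [0.619, 0.785, 0.021, -0.013]
wrist_force: [0.1, -0.3, -2.2]
finger_gap: 0.657
```

```bash
python3 - <<'E'
from h import *
plan([659,-88,205],103,1)
im=snap('wrist','w11'); im=snap('wrist','w12'); np.save('c12.npy',manip.camera_info('wrist')['cam_to_world'])
plan([659,-88,205],103,1)
cv2.imwrite('pics/w12c.png',cv2.resize(im[0:200,190:450,::-1],(780,600),interpolation=cv2.INTER_CUBIC))
E
```

```text
t 17.15 pos [651.1 -81.  191.9] yaw 103.52 F [ 0.1 -0.3 -2.2] gap 0.657 tz [ 0.0056  0.0485 -0.9988]
([-8.1, 6.3, -13.3, np.float64(0.52)], 'x', 1)
t 17.25 pos [650.5 -82.1 192.2] yaw 103.45 F [-0.5 -0.1 -3.9] gap 0.651 tz [ 0.0056  0.0481 -0.9988]
([-7.1, 7.1, -13.1, np.float64(0.45)], 'x', 1)
```

View pics/w12.png

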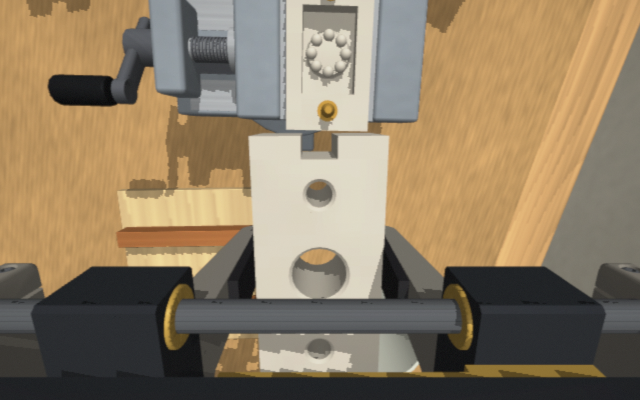

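View pics/w12c.png

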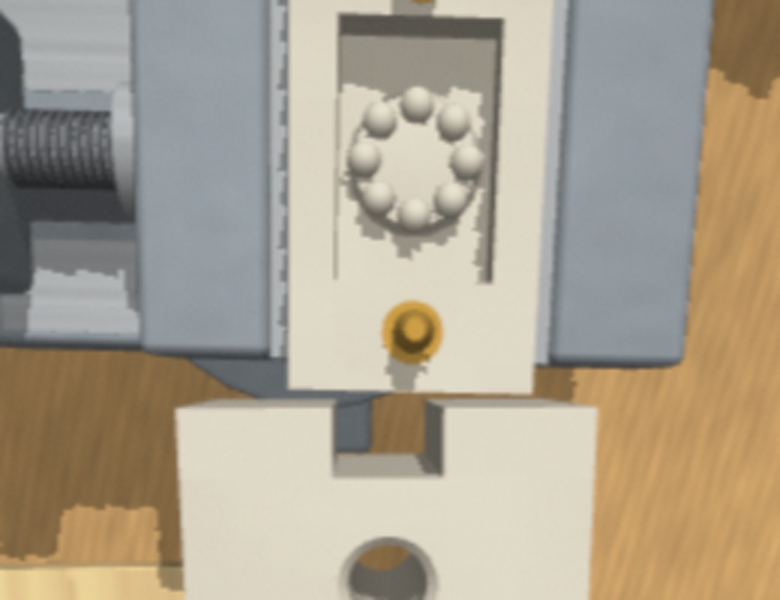

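```bash
cat >> h.py <<'E'
RG=Ro.from_quat([0.671,0.741,0.023,0.0]).as_matrix()
def upnormal():
    R=pose()[2]; n=R@(RG.T@np.array([0,0,1.])); return n
E
python3 - <<'E'
from h import *
np.set_printoptions(precision=2,suppress=True)
ci=dict(manip.camera_info('wrist')); ci['cam_to_world']=np.load('c12.npy')
f=lambda a:np.array(a)/3+[190,0]
P=back('wrist',f([(289,388),(533,391),(288,5),(554,5)]),125,ci); print(P)
print('width',np.linalg.norm(P[1]-P[0]),'len so far')
for a,b in((0,2),(1,3)):
  d=P[b]-P[a]; print('yaw',np.degrees(np.arctan2(-d[0],d[1])))
d=P[1]-P[0]; print(np.degrees(np.arctan2(d[1],d[0])))
D=back('wrist',f([(414,327)]),140,ci)[0]; print('dowel',D)
for yw in (12.5,13,13.5):
  a=np.radians(yw); n=np.array([-np.sin(a),np.cos(a),0]); m=(P[0]+P[1])/2
  print(yw,'centre from dowel',D+46*n,'from end',m+60*n, (D-m)@n)
# upper hole/notch in tool frame
s,p,R,y=pose(); T=ci['cam_to_world']
print('upnormal',upnormal())
# upper top plane: use grip relation
nrm=upnormal(); c0=p+R@np.array([0,0,-14.])+nrm*20
K=np.array(ci['camera_matrix'])
px=f([(389,577)]); d=(np.c_[px,[1]]@np.linalg.inv(K).T@np.array(T)[:3,:3].T)[0]; o=np.array(T)[:3,3]
t=((c0-o)@nrm)/(d@nrm); H=o+d*t; print('hole34 in tool',R.T@(H-p))
for q in [(334,476),(443,474)]:
  px=f([q]); d=(np.c_[px,[1]]@np.linalg.inv(K).T@np.array(T)[:3,:3].T)[0];t=((c0-o)@nrm)/(d@nrm); print('notch',R.T@(o+d*t-p))
E
```

```text
[[615.61 -27.07 125.  ]
 [674.11 -13.98 125.  ]
 [597.55  55.91 125.  ]
 [656.24  70.16 125.  ]]
width 59.943378683198056 len so far
yaw 12.280709366035223
yaw 11.987472149306228
12.613563079964965
dowel [641.5   -6.93 140.  ]
12.5 centre from dowel [631.54  37.98 140.  ] from end [631.87  38.05 125.  ] 13.997516534782122
13 centre from dowel [631.15  37.89 140.  ] from end [631.36  37.94 125.  ] 13.999945695061081
13.5 centre from dowel [630.76  37.79 140.  ] from end [630.85  37.82 125.  ] 14.001308705272367
upnormal [ 0.02 -0.01  1.  ]
hole34 in tool [ 36.42   1.63 -32.84]
notch [ 51.31  -6.24 -32.65]
notch [ 51.5    9.41 -32.11]
```

drive_tool --pt "4.5 -19.5 -3 0" --pt "4.5 -19.5 -3 0" --pt "4.5 -19.5 -3 0" --pt "4.5 -19.5 -3 0" --pt "0 0 0 0" --pt "0 0 0 0"

```text
time: 17.85
ee_pos: [565.4, -88.2, 204.0]
ee_rot: [0.622, 0.782, 0.02, -0.012]
wrist_force: [0.1, 0.4, -2.9]
finger_gap: 0.655
```

```bash
python3 - <<'E'
from h import *
plan([631,38,190],102.5,12); print(upnormal().round(4),manip.observe()['qpos'].round(4))
E
```

```text
t 17.85 pos [565.4 -88.2 204. ] yaw 103.03 F [ 0.1  0.4 -2.9] gap 0.655 tz [ 0.0057  0.0459 -0.9989]
([9.0, 7.7, 1.7, np.float64(0.04)], 'x', 12)
[ 0.0206 -0.0081  0.9998] [-0.3915  0.1612  1.6158  0.0455  1.377  -0.6276]
```

```bash
cat >> h.py <<'E'
def place(zt,n,ctr=(631.5,38.0),yaw=102.4,off=(1.9,1.6)):
    s,p,R,y=pose(); Rt=Ro.from_euler('z',yaw-y,degrees=True).as_matrix()
    nn=Rt@upnormal(); u=Rt@R@np.array([off[0],off[1],-32.6])-40*nn
    t=np.array([ctr[0]-u[0],ctr[1]-u[1],zt]); print('target',t.round(1),'under now',(p+R@np.array([off[0],off[1],-32.6])-40*upnormal()).round(1),'n',upnormal().round(4)); plan(t,yaw,n)
E
python3 - <<'E'
from h import *
place(175,14)
E
```

```text
target [631.4  37.  175. ] under now [565.5 -87.1 196.6] n [ 0.0206 -0.0081  0.9998]
t 17.85 pos [565.4 -88.2 204. ] yaw 103.03 F [ 0.1  0.4 -2.9] gap 0.655 tz [ 0.0057  0.0459 -0.9989]
[[7.5, 6.6, 2.5, np.float64(0.04)], [7.6, 6.6, 2.5, np.float64(0.04)], [7.6, 6.6, 2.5, np.float64(0.04)], [7.6, 6.5, 2.5, np.float64(0.04)], [7.6, 6.5, 2.5, np.float64(0.04)], [7.6, 6.5, 2.5, np.float64(0.04)], [7.6, 6.5, 2.5, np.float64(0.04)], [7.6, 6.5, 2.5, np.float64(0.04)], [7.6, 6.5, 2.5, np.float64(0.04)], [7.6, 6.5, 2.5, np.float64(0.04)], [7.6, 6.5, 2.5, np.float64(0.04)], [7.6, 6.5, 2.5, np.float64(0.04)], [7.6, 6.5, 2.5, np.float64(0.04)], [7.6, 6.5, 2.5, np.float64(0.04)]]
```

drive_tool --pt "4 3.5 0 0" --pt "7.5 6.5 1 0" --pt "7.5 6.5 1 0" --pt "7.5 6.5 2 0" --pt "7.5 6.5 2 0" --pt "7.5 6.5 2 0" --pt "7.5 6.5 2 0.1" --pt "7.5 6.5 2 0.1" --pt "7.5 6.5 2 0.1" --pt "7.5 6.5 2 0.1" --pt "7.5 6.5 2 0" --pt "7.5 6.5 2 0" --pt "7.5 6.5 2 0" --pt "4 3.5 1 0" --pt "0 0 0 0"

```text
time: 19.35
ee_pos: [634.2, 38.8, 183.8]
ee_rot: [0.625, 0.78, 0.02, -0.012]
wrist_force: [0.8, -0.8, -3.8]
finger_gap: 0.657
```

```bash
python3 - <<'E'
from h import *
place(160,1)
im=snap('wrist','w13'); im=snap('side','s13')
cv2.imwrite('pics/s13c.png',cv2.resize(im[110:260,220:400,::-1],(720,600),interpolation=cv2.INTER_CUBIC))
E
```

```text
target [631.4  37.  160. ] under now [634.3  39.8 176.5] n [ 0.021  -0.0091  0.9997]
t 19.35 pos [634.2  38.8 183.8] yaw 102.67 F [ 0.8 -0.8 -3.8] gap 0.657 tz [ 0.0055  0.0467 -0.9989]
([-2.2, -3.5, 23.7, np.float64(0.27)], 'x', 1)
```

View pics/w13.png

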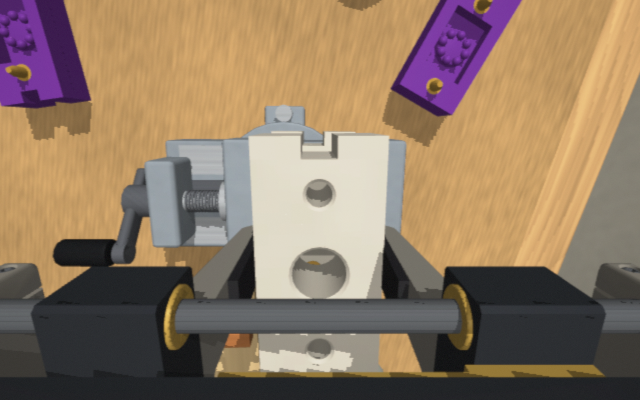

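View pics/s13c.png

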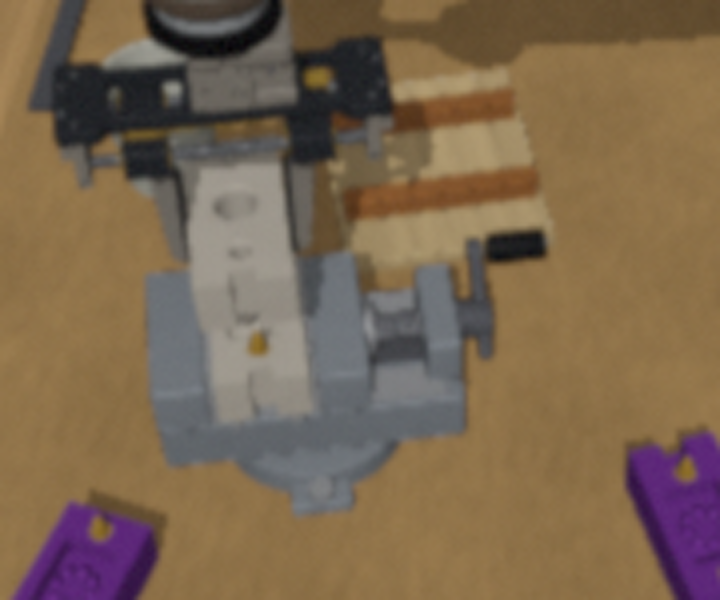

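drive_tool --pt "-1 -1.5 2 0.2" --pt "-1 -1.5 5 0.1" --pt "0 -0.5 6 0" --pt "0 0 6 0" --pt "0 0 4 0" --pt "0 0 2 0" --pt "0 0 0 0"

```text
time: 20.15
ee_pos: [630.0, 34.6, 156.0]
ee_rot: [0.628, 0.778, 0.019, -0.013]
wrist_force: [-0.0, 0.2, -3.6]
finger_gap: 0.655
```

```bash
python3 - <<'E'
from h import *
place(153,1)
im=snap('side','s14')
cv2.imwrite('pics/s14c.png',cv2.resize(im[110:260,220:400,::-1],(720,600),interpolation=cv2.INTER_CUBIC))
E
```

```text
target [631.4  37.  153. ] under now [630.1  35.7 148.7] n [ 0.0225 -0.0086  0.9997]
t 20.15 pos [630.   34.6 156. ] yaw 102.17 F [-0.   0.2 -3.6] gap 0.655 tz [ 0.0043  0.046  -0.9989]
([1.8, 1.8, 3.2, np.float64(-0.23)], 'x', 1)
```

View pics/s14c.png

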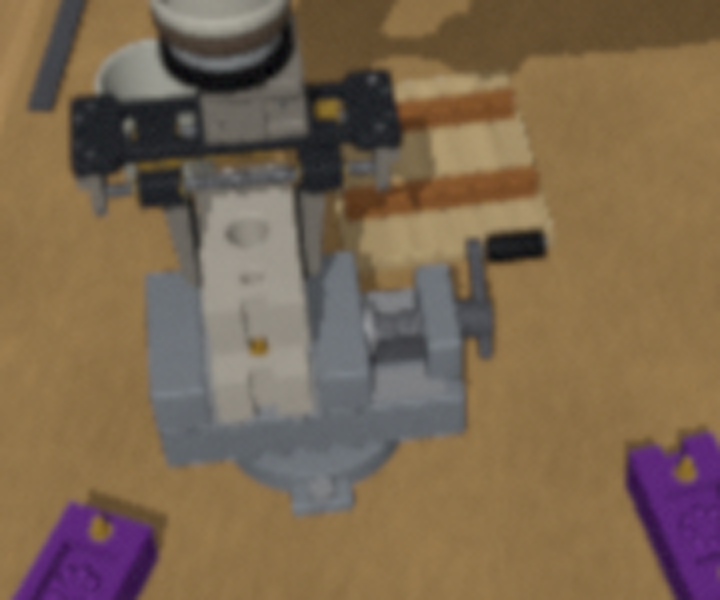

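drive_tool --pt "0.7 0.7 1 -0.1" --pt "0.6 0.6 1 0" --pt "0 0 0 0" --pt "0 0 0 0"

```text
time: 20.6
ee_pos: [631.8, 36.5, 155.1]
ee_rot: [0.627, 0.778, 0.02, -0.012]
wrist_force: [0.3, -0.5, -3.5]
finger_gap: 0.655
```

```bash
python3 - <<'E'
from h import *
place(148,1)
E
```

```text
target [631.4  37.  148. ] under now [631.9  37.6 147.7] n [ 0.0206 -0.0084  0.9998]
t 20.6 pos [631.8  36.5 155.1] yaw 102.3 F [ 0.3 -0.5 -3.5] gap 0.655 tz [ 0.0062  0.0458 -0.9989]
([0.2, -0.5, 7.1, np.float64(-0.1)], 'x', 1)
```

drive_tool --pt "0 -0.3 2 0" --pt "0 -0.2 2.5 0" --pt "0 0 2.5 0" --pt "0 0 2 0" --pt "0 0 1 0" --pt "0 0 0 0"

```text
time: 21.2
ee_pos: [631.3, 36.9, 144.1]
ee_rot: [0.627, 0.778, 0.02, -0.012]
wrist_force: [-0.7, -0.5, -2.8]
finger_gap: 0.653
```

```bash
python3 - <<'E'
from h import *
place(138,1)
E
```

```text
target [631.4  37.  138. ] under now [631.4  37.9 136.8] n [ 0.0207 -0.0084  0.9997]
t 21.2 pos [631.3  36.9 144.1] yaw 102.29 F [-0.7 -0.5 -2.8] gap 0.653 tz [ 0.006   0.0458 -0.9989]
([-0.2, 0.0, 6.1, np.float64(-0.11)], 'x', 1)
```

Underside is at 137, below the dowel tips (140), with no contact force: the tips are in the holes. Descending on.

drive_tool --pt "0 0 1.5 0" --pt "0 0 1.5 0" --pt "-0.1 0 1.5 0" --pt "-0.1 0 1 0" --pt "0 0 0 0"

```text
time: 21.7
ee_pos: [631.6, 37.2, 138.4]
ee_rot: [0.627, 0.778, 0.02, -0.012]
wrist_force: [-0.3, -0.0, -3.6]
finger_gap: 0.653
```

```bash
python3 - <<'E'
from h import *
place(132,1)
im=snap('side','s15')
cv2.imwrite('pics/s15c.png',cv2.resize(im[110:260,220:400,::-1],(720,600),interpolation=cv2.INTER_CUBIC))
E
```

```text
target [631.4  37.  132. ] under now [631.7  38.3 131.1] n [ 0.0201 -0.0089  0.9998]
t 21.7 pos [631.6  37.2 138.4] yaw 102.3 F [-0.3 -0.  -3.6] gap 0.653 tz [ 0.0067  0.0463 -0.9989]
([-0.5, -0.4, 6.4, np.float64(-0.1)], 'x', 1)
```

View pics/s15c.png

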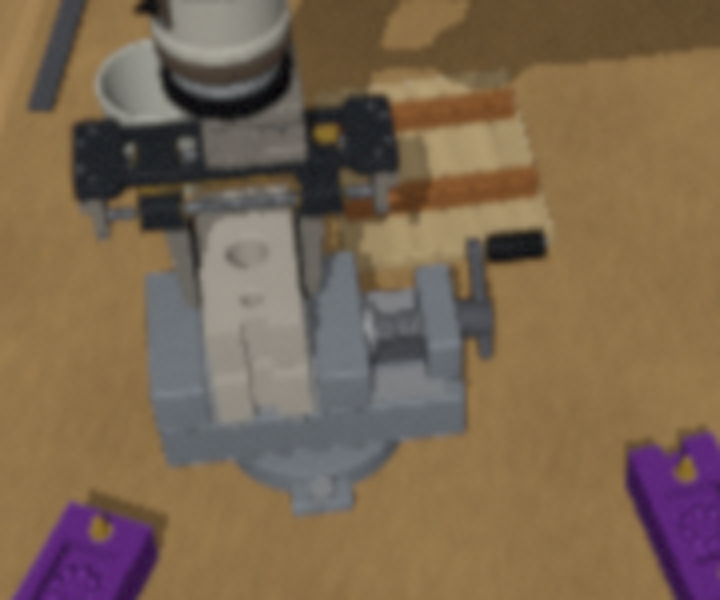

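drive_tool --pt "-0.2 -0.2 1.2 0" --pt "0 0 1.2 0" --pt "0 0 1.2 0" --pt "0 0 1 0" --pt "0 0 0.5 0"

```text
time: 22.25
ee_pos: [631.7, 37.3, 133.2]
ee_rot: [0.627, 0.778, 0.02, -0.012]
wrist_force: [-0.1, -0.3, -2.3]
finger_gap: 0.657
```

```bash
python3 - <<'E'
from h import *
place(130,1)
E
```

```text
target [631.4  37.  130. ] under now [631.8  38.4 125.9] n [ 0.0195 -0.009   0.9998]
t 22.25 pos [631.7  37.3 133.2] yaw 102.3 F [-0.1 -0.3 -2.3] gap 0.657 tz [ 0.0072  0.0464 -0.9989]
([-0.4, -0.4, 3.2, np.float64(-0.1)], 'x', 1)
```

drive_tool --pt "0 0 1 0" --pt "0 0 1 0" --pt "0 0 1.5 0" --pt "0 0 1.5 0"

```text
time: 22.65
ee_pos: [632.0, 37.6, 131.2]
ee_rot: [0.627, 0.779, 0.02, -0.011]
wrist_force: [-6.0, 0.7, 7.5]
finger_gap: 0.653
```

```bash
python3 - <<'E'
from h import *
place(130,1); print(manip.observe()['torque'])
E
```

```text
target [631.4  37.  130. ] under now [632.2  38.6 123.9] n [ 0.0188 -0.0085  0.9998]
t 22.65 pos [632.   37.6 131.2] yaw 102.34 F [-6.   0.7  7.5] gap 0.653 tz [ 0.0079  0.0459 -0.9989]
([-0.5, -0.8, 1.1, np.float64(-0.06)], 'x', 1)
[-0.07452469  0.92265644 -0.08014568]
```

drive_tool --pt "0 -0.5 1 0" --pt "0 -0.5 1 0" --pt "0 -0.3 1.5 0" --pt "0 0 1.5 0"

```text
time: 23.05
ee_pos: [632.1, 37.6, 131.1]
ee_rot: [0.627, 0.779, 0.021, -0.01]
wrist_force: [-7.2, 0.9, 9.6]
finger_gap: 0.654
```

```bash
python3 - <<'E'
from h import *
place(130,1); print(manip.observe()['torque'])
E
```

```text
target [631.3  37.  130. ] under now [632.2  38.6 123.8] n [ 0.0151 -0.0078  0.9999]
t 23.05 pos [632.1  37.6 131.1] yaw 102.36 F [-7.2  0.9  9.6] gap 0.654 tz [ 0.0116  0.0453 -0.9989]
([-0.5, -0.9, 1.0, np.float64(-0.04)], 'x', 1)
[ 0.01022504  0.97920351 -0.08893081]
```

drive_tool --pt "0 -1 1.5 0" --pt "0 -1 1.5 0" --pt "0 -1 1.5 0" --pt "0 -1 1.5 0" --pt "0 -1 1.5 0"

```text
time: 23.55
ee_pos: [632.0, 37.5, 130.9]
ee_rot: [0.627, 0.779, 0.026, -0.005]
wrist_force: [-2.1, 1.9, 8.1]
finger_gap: 0.653
```

```bash
python3 - <<'E'
from h import *
place(130,1); print(manip.observe()['torque'])
E
```

```text
target [631.2  37.  130. ] under now [632.2  38.6 123.6] n [ 0.0022 -0.0085  1.    ]
t 23.55 pos [632.   37.5 130.9] yaw 102.37 F [-2.1  1.9  8.1] gap 0.653 tz [ 0.0246  0.046  -0.9986]
([-0.4, -0.9, 0.9, np.float64(-0.03)], 'x', 1)
[ 0.07121166  0.5947235  -0.1028119 ]
```

drive_tool --pt "0 -0.3 2 0" --pt "0 -0.2 2.5 0" --pt "0 0 3 0" --pt "0 0 3 0"

```text
time: 23.95
ee_pos: [632.0, 37.5, 130.8]
ee_rot: [0.627, 0.779, 0.025, -0.004]
wrist_force: [-9.4, 1.3, 17.3]
finger_gap: 0.653
```

```bash
python3 - <<'E'
from h import *
place(130,1); print(manip.observe()['torque'])
im=snap('side','s16')
cv2.imwrite('pics/s16c.png',cv2.resize(im[140:230,250:340,::-1],(600,600),interpolation=cv2.INTER_CUBIC))
im=snap('wrist','w16'); place(130,1)
E
```

```text
target [631.2  37.  130. ] under now [632.3  38.5 123.5] n [ 0.0021 -0.0069  1.    ]
t 23.95 pos [632.   37.5 130.8] yaw 102.4 F [-9.4  1.3 17.3] gap 0.653 tz [ 0.0246  0.0443 -0.9987]
([-0.4, -0.9, 0.8, np.float64(0.0)], 'x', 1)
[ 0.01800416  2.14043549 -0.2195392 ]
target [631.2  37.  130. ] under now [632.3  38.5 123.5] n [ 0.0021 -0.0069  1.    ]
t 24.05 pos [632.   37.5 130.8] yaw 102.4 F [-8.9  1.4 16.3] gap 0.655 tz [ 0.0246  0.0444 -0.9987]
([-0.4, -0.9, 0.8, np.float64(0.0)], 'x', 1)
```

View pics/s16c.png

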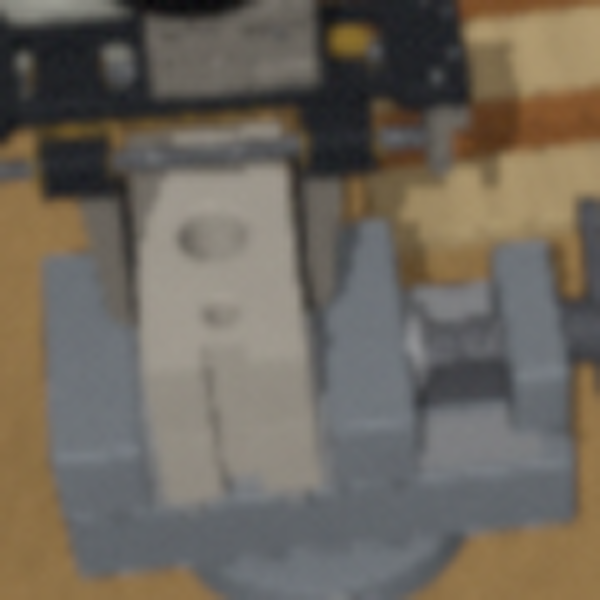

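View pics/w16.png

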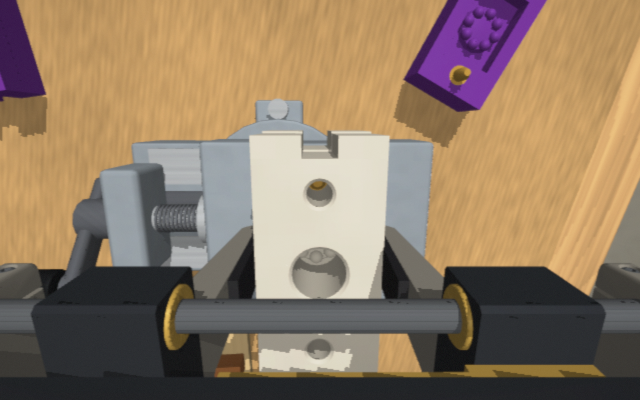

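drive_tool --pt "0 -0.8 2.3 0" --pt "0 -0.8 2.3 0" --pt "0 -0.8 2.3 0"

```text
time: 24.35
ee_pos: [632.0, 37.5, 131.0]
ee_rot: [0.627, 0.779, 0.027, -0.002]
wrist_force: [-5.2, 1.8, 11.8]
finger_gap: 0.655
```

```bash
python3 - <<'E'
from h import *
place(130,1); print(manip.observe()['torque'])
im=snap('top','t17');place(130,1)
np.set_printoptions(precision=1,suppress=True)
for c in ('side','top'):
  if c=='side': snap(c,'s17')
  for q in ('upper','lower','mix_cup','jar','putty_knife'):
    r=manip.spot_point(q,c); print(c,q,[(round(d['p'],2),np.array(d['centre'])) for d in r[:3]])
print(pose()[0]['time'],pose()[0]['wrist_force'])
E
```

```text
target [631.2  37.  130. ] under now [632.3  38.5 123.7] n [-0.0035 -0.007   1.    ]
t 24.35 pos [632.   37.5 131. ] yaw 102.37 F [-5.2  1.8 11.8] gap 0.655 tz [ 0.0302  0.0444 -0.9986]
([-0.3, -0.9, 1.0, np.float64(-0.03)], 'x', 1)
[ 0.16022983  1.23020397 -0.11866455]
target [631.2  37.  130. ] under now [632.3  38.5 123.7] n [-0.0036 -0.0069  1.    ]
t 24.4 pos [632.   37.5 131.1] yaw 102.38 F [-3.5  1.5 11.1] gap 0.655 tz [ 0.0303  0.0444 -0.9986]
([-0.3, -0.9, 1.0, np.float64(-0.02)], 'x', 1)
side upper [(0.56, array([629.2,  34.8, 147.6]))]
side lower [(0.82, array([329.4, 119.8,  18.5])), (0.77, array([735.7, 204.9,  20. ])), (0.72, array([632.4,  39.6,  98. ]))]
side mix_cup [(0.69, array([ 747.1, -206.4,   -0.3])), (0.36, array([631.5,  41.1,   0.3]))]
side jar [(0.91, array([631.7, 326.7,  -3.3]))]
side putty_knife [(0.8, array([504.7, 377.7,   1.4]))]
top upper [(0.78, array([632.1,  38.4, 145.8]))]
top lower [(0.78, array([734.5, 208. ,  19.4]))]
top mix_cup [(0.83, array([ 742.3, -203.5,   -0.5]))]
top jar [(0.6, array([626.8, 324.1,  -5. ]))]
top putty_knife [(0.82, array([504.3, 382.8,   0.9])), (0.44, array([ 536.8, -209. ,    2.3]))]
24.95 [-4.9  1.2  9.7]
```

View pics/t17.png

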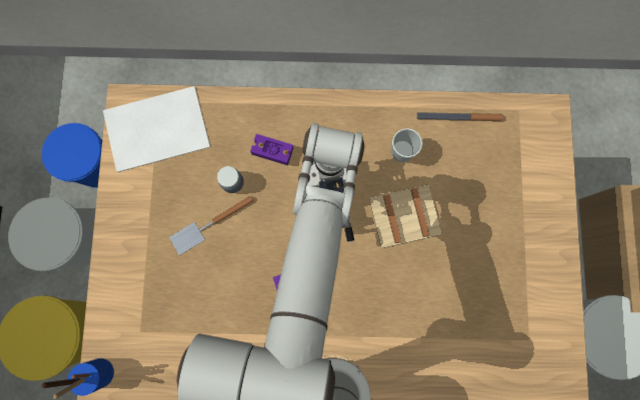

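drive_tool --pt "0 -0.3 2.6 0" --pt "0 -0.3 2.6 0" --pt "0 -0.3 2.6 0"

```text
time: 25.25
ee_pos: [632.0, 37.4, 131.0]
ee_rot: [0.627, 0.779, 0.027, -0.001]
wrist_force: [-7.1, 1.2, 13.4]
finger_gap: 0.654
```

```bash
python3 - <<'E'
from h import *
place(130,1); print(manip.observe()['torque'])
for i in range(6):
    im=snap('side','s18');
s=pose()[0];print(s['time'],s['wrist_force'],s['torque'],pose()[1])
E
```

```text
target [631.2  37.  130. ] under now [632.3  38.5 123.7] n [-0.0046 -0.0062  1.    ]
t 25.25 pos [632.   37.4 131. ] yaw 102.37 F [-7.1  1.2 13.4] gap 0.654 tz [ 0.0313  0.0437 -0.9986]
([-0.3, -0.9, 1.0, np.float64(-0.03)], 'x', 1)
[ 0.11834778  1.70376805 -0.14086625]
25.55 [-6.93891115  2.56650358 14.73343627] [ 0.12298977  1.76857255 -0.18018621] [631.99763549  37.44214223 131.03825834]
```

drive_tool --pt "0 0.2 2.6 0" --pt "0 0.2 2.7 0" --pt "0 0 2.7 0"

```text
time: 25.85
ee_pos: [632.1, 37.4, 131.0]
ee_rot: [0.627, 0.779, 0.026, -0.002]
wrist_force: [-7.2, 0.9, 14.8]
finger_gap: 0.653
```

```bash
python3 - <<'E'
from h import *
place(130,1); print(manip.observe()['torque'])
for i in range(8):
    im=snap('side','s19'); s=pose()[0];print(s['time'].__round__(2),s['wrist_force'].round(1),s['torque'].round(2),pose()[1].round(2))
cv2.imwrite('pics/s19c.png',cv2.resize(im[140:230,250:340,::-1],(600,600),interpolation=cv2.INTER_CUBIC))
E
```

```text
target [631.2  37.  130. ] under now [632.4  38.5 123.7] n [-0.0026 -0.005   1.    ]
t 25.85 pos [632.1  37.4 131. ] yaw 102.37 F [-7.2  0.9 14.8] gap 0.653 tz [ 0.0293  0.0425 -0.9987]
([-0.3, -1.0, 1.0, np.float64(-0.03)], 'x', 1)
[ 0.0071127   1.93112624 -0.16838546]
25.9 [-8.1  1.6 15.3] [ 0.04  2.   -0.25] [632.02  37.47 130.96]
25.95 [-7.9  0.9 15.4] [ 0.11  1.98 -0.2 ] [632.02  37.46 130.94]
26.0 [-8.1  0.9 15.5] [ 0.09  2.01 -0.17] [632.05  37.45 130.99]
26.05 [-8.3  0.6 16.1] [ 0.02  2.   -0.23] [632.04  37.46 130.96]
26.1 [-8.1  1.4 14.9] [ 0.09  1.98 -0.19] [632.02  37.47 130.95]
26.15 [-8.5  1.1 15. ] [ 0.1   1.93 -0.11] [632.05  37.47 130.99]
26.2 [-8.   0.8 15.5] [ 0.1   2.02 -0.19] [632.03  37.46 130.95]
26.25 [-7.9  0.6 15.4] [ 0.07  2.01 -0.13] [632.05  37.44 130.95]
```

View pics/s19c.png

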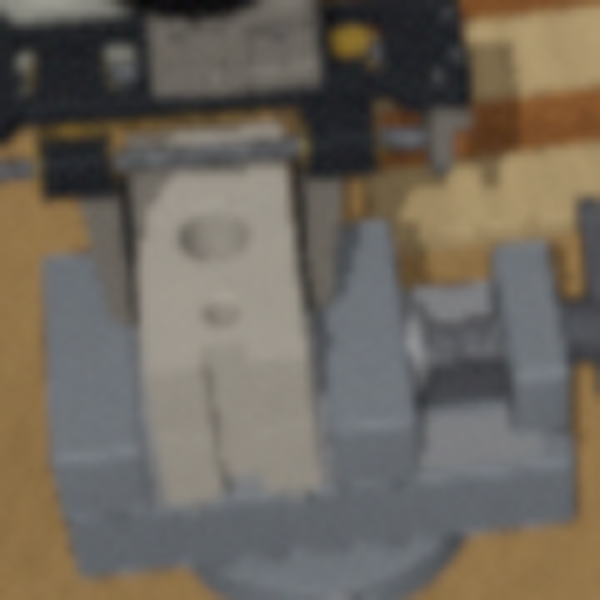

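```bash
python3 -c "
from cell import manip
print(manip.hand_in())"
```

```text
the job is handed in; nothing more can be done
None
```

I clamped the lower half, set the upper half onto the two dowels notch over notch, and handed in at about 26 s with the arm still gripping and pressing. No verdict came back.

- **Clamping:** I wound the crank from about 1.95 to an estimated 7.2–7.25 rad, where it came up hard. I pushed on to about 60 N at the fingers and the knob did not move further along its path. The pictures show the jaw closed on the mould. After release, the knob height put the crank at about 7.2.
- **Upper half:** I gripped it at 60 mm, held with 45 N, and it carried about 3.6 N of weight with no visible slip.
- **Seating:** It went down over the dowels without jamming. The tool had tilted about 1.3° on the way, and I worked that out by pressing.
- **Last checks:**
  - **Push:** The wrist force held at about 15 N upward for the last 0.4 s, which is about 19 N on the joint once the weight is added. Height was steady to 0.05 mm.
  - **Fit:** The side view shows the halves flush with the notches in line, and the wrist view shows brass in the +y dowel hole. The moments are consistent with contact across the whole face.
  - **Bystanders:** The cup and the jar were found in the same places by both cameras. The putty knife agreed to about 5 mm, and the top picture looks unchanged for all three.
- **Not perfect:** About 8 N of sideways force remains at the dowels. The tool pose still suggests up to 0.3° of tilt, close to what I can measure. The network's height for the upper half (146–148 mm) is about 2 mm above the nominal 145, within its error.

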